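# Uncap the hand coffee mill, fit its crank and grind two turns

## Robot

A 6-joint arm with a two-finger parallel gripper is mounted at the origin on a cart in front of the work surface, level with it; the furniture and walls round the work are solid. World frame = base frame: x ahead of the robot, y to its left, z up, the work surface at z = 0. Lengths are in m, angles in rad, forces in N, time in s.
With the tool pointing down it reaches from about 0.375 to 0.9 m from the base axis. Payload 3.1 kg.
Tool frame: the origin (TCP) lies on the centre line of the jaws, within the pads' length; the fingertips stand 19 mm ahead of it and the grasp point (between the pads) is the TCP; y points along the fingers, x is the direction in which the jaws open and shut, and the axes are right-handed (so a half turn about y gives the same grasp; the last joint's range is limited). The gripper opens to 85 mm and grips with 20 to 120 N. Pads are 22 mm wide; open, the fingers measure 114 mm over their backs; the gripper's body (76 mm by 85 mm) begins 54 mm behind the grasp point. The pads swing forward as they close: fully open they stand 13 mm farther back than shut.
Start: joints at [1.046, 0.527, 1.433, -0, 1.181, -0.178], TCP at [0.212, 0.588, 0.219] pointing down, gripper open.
Joint ranges: [-3.08, 3.08], [-0.75, 2.2], [0.22, 2.44], [-1.43, 4.57], [0, 2.65], [-2.85, 2.85]. Speed limits (rad/s): [2.79, 2.79, 3.14, 3.14, 3.14, 3.14].

## Interface

Orientations are given as a unit quaternion [x, y, z, w].
In Python, from station import * gives the robot as it stands.
- The arm moves only by the tool step_arm, never from a script. Its argument "moves" is a list of rows, each a list of 7 numbers: the turn, a rotation vector about the tool's x, y, z in rad, then the shift along the tool's x, y, z in cm, then the closure, from -1 (fully open) to 1 (shut). A call has 1 to 12 rows; each row is the pose to reach, as a shift and turn from the pose measured when the call began, along the tool's axes at that moment; what a row does not reach only later rows make up. A row lasts 1/8 s, in which the tool goes at most 62.5 mm and 10.7 degrees, less where a joint would pass 70% of its speed; a pose out of reach is approached as far as the arm can. A call with a gripper value outside its range is refused whole. The fingers move at their own pace and stop on an object; "grip_force" is the grip in N (left out, the last holds). Time passes only in rows, so rows that repeat a pose let the fingers close. It gives the time, the measured TCP pose, the force and the opening at its end, in the units of the state.
- sense(): the state, without advancing time (a new reading comes with each control period).
- snapshot(name): name is "scene" or "top"; returns a dict with "frame" (480x640x3 uint8, red, green, blue), "z_map" (480x640 float32, m along the optical axis (not along the pixel's ray), 0 where there is no reading), "vfov" (degrees; the focal length in pixels is half the picture's height over the tangent of half this angle, whatever the lens; pixels are square), "cx", "cy" (the principal point, pixels), "dist" ([k1, k2, p1, p2, k3] as OpenCV has them; the pictures are not rectified), "xyz" and "orientation" of the camera in the world. Camera axes: x right, y down, z forward; pixel columns grow to the right and rows downward; lengths in m; the calibration is good to about 2 mm. A picture is of the moment at which its call begins.
- sign_off(): hands the job in, once; it reports no verdict.
The state is a dict: "t": time; "q": joint angles; "qd": joint speeds; "tau": joint torques, N m; "tcp_pos": TCP position; "tool_rot": TCP orientation; "force": force on the tool from outside, world axes, zero at the start; "ft_torque": the same for the moment, N m; "finger_gap": opening from 0.0 (shut) to 1.0 (fully open).
Only numpy, scipy, OpenCV 4.12 (cv2) and the standard library are available. Lean on these libraries where they do the work, as an engineer would, in place of code of your own. Each camera call takes 0.05 s, during which the arm holds its last target.

## Task

Grind a little coffee: unscrew the tall cap from the hand mill and set it down (no dropping) upright, open end down, in the white tray, fit the crank fully down onto the mill's square shaft, and wind it at least two full turns clockwise as seen from above. Leave the crank seated on the mill and do not disturb the espresso cup or the salt shaker.

Things in the scene. Friction and masses are not known exactly. Their poses are not given: they have to be found in the camera images.
- mill: hand coffee mill, fixed to the sideboard by its black suction foot (100 mm across, with a lever tab 71 mm out at +x): round aluminium body 72 mm across, its flat shoulder 95 mm up. Above it the threaded steel neck, then the square shaft, its tip 149 mm up. Origin: centre of the underside; z up, along the axis of neck and shaft.
- mill_neck (a point): foot of the mill's steel neck, centre of the shoulder, 95 mm above the sideboard; z up. The neck is 24 mm tall, 41 mm across, 49 mm over its coarse right-hand thread (two starts, 20 mm a turn).
- cap: tall round fluted aluminium screw cap, 60 mm across, 62 mm tall, 90 g, hollow, open below. At the start it is screwed on the neck over the shaft, rim on the mill's shoulder. Origin: centre of its open rim; z up to its flat top. Grip it round the side, at any yaw, 15 mm or more above the rim.
- cap_mid (a point): point on the cap's axis 35 mm above its rim. Two lugs inside the cap run in the neck's thread, so it cannot be pulled straight off. Turned counter-clockwise (from above) it turns easily, climbs up to 6 mm (20 mm a turn, 2 mm of play up and down) and comes free after 1.5 to 1.9 rad in all; then lift it 60 mm straight up to clear the shaft.
- tray: white melamine tray 170 x 240 mm, 24 mm tall, 220 g, loose on the sideboard; walls 6 mm thick, flat inner floor 4 mm above the sideboard, 146 mm along its x and 216 mm along its y inside. Origin: centre of the underside.
- crank: the mill's loose crank, 220 g, standing on its hub on the sideboard. Hub: dark steel block 32 x 32 mm, 44 mm tall, a 3 mm screw head on top; square socket in its underside 17.5 mm wide, 28 mm deep, parallel to the hub's sides. Steel arm 18 mm wide, 32 to 40 mm above the underside, from the hub along +x to the knob. Origin: centre of the hub's underside, z up. Hold it by the hub's faces at +y and -y.
- knob_mid (a point): middle of the crank's upright dark wooden knob, 25 mm across and 50 mm tall; 75 mm from the hub's axis along the crank's x, 68 mm above the hub's underside. The knob turns freely on its own upright pin, so that a gripper holding it need not turn as the crank goes round.
- shaft_seat (a point): centre of the flange (27 mm across, 123 mm above the sideboard) at the foot of the square shaft: the hub's underside rests here when the crank is fully down. z up the shaft; x, y parallel to the square's sides. Square 16 mm wide, 26 mm tall, its top 6 mm tapering to 10 mm; the crank fits in any of four positions a quarter turn apart, with about 0.1 rad of play.
- mill_shaft (a joint): turning angle of the square shaft, rad: grows clockwise seen from above, -0.15 to 0.15 at the start, no stops; turning takes about 0.1 N m and it stays where it is left.
- espresso_cup: small white espresso cup with handle, 62 x 89 mm, 52 mm tall, standing in front of the mill; origin at the centre of its underside; leave alone.
- salt_shaker: salt shaker with grey top, 44 mm across and 90 mm tall, standing behind the mill; origin at the centre of its underside; leave alone.
There are look-alikes about, which are no part of the job. Of the things shaped like the crank, the steel one is meant.

How it is judged:
On the way, in this order (a step that is already met when the one before it is completed fails the run):
1. the cap is unscrewed and lifted off the mill (z of cap in the frame of mill above 0.15 m), for 0.05 s.
2. the cap stands upright in the tray, let go (x of cap in the frame of tray between -0.045 and 0.045 m and y of cap in the frame of tray between -0.08 and 0.08 m and z of cap in the frame of tray below 0.01 m and angle between cap's own z axis and vertical below 0.12 rad and contact force between cap and the fingers below 0.1 N), for 0.2 s.
3. the crank sits fully down on the square shaft (horizontal distance between crank and shaft_seat below 0.004 m and z of crank in the frame of shaft_seat between -0.004 and 0.004 m and angle between crank's own z axis and vertical below 0.12 rad and value of joint mill_shaft below 6 rad), for 0.2 s.
4. the crank has been wound two full turns clockwise (horizontal distance between crank and shaft_seat below 0.004 m and z of crank in the frame of shaft_seat between -0.004 and 0.004 m and angle between crank's own z axis and vertical below 0.12 rad and value of joint mill_shaft above 12.1 rad), for 0.05 s.
At the end, for the whole second after the job is handed in: Cap upright (0.12 rad) and rim down on the tray's floor, centre within 45 mm (tray x) and 80 mm (tray y) of its centre; crank fully down on the shaft (within 4 mm, tilt under 0.12 rad); shaft wound two turns clockwise (joint above 12.1 rad); all at rest, let go (all of step 4 and x of cap in the frame of tray between -0.045 and 0.045 m and y of cap in the frame of tray between -0.08 and 0.08 m and z of cap in the frame of tray below 0.01 m and angle between cap's own z axis and vertical below 0.12 rad and linear speed of each of cap, crank below 0.02 m/s and angular speed of crank below 0.15 rad/s); the robot touches nothing.
It fails at once if the espresso cup is pushed more than 30 mm or knocked over (distance of espresso_cup from where it was at the start of the episode above 0.03 m).
It fails at once if the salt shaker is pushed more than 30 mm or knocked over (distance of salt_shaker from where it was at the start of the episode above 0.03 m).
It fails at once if the cap is dropped: in free fall, away from the mill, more than 25 mm above the tray's floor (contact force between cap and anything else below 0.02 N and height (world z) of cap above 0.03 m and horizontal distance between cap and mill_neck above 0.06 m).
It also fails if it takes over 72 s, if anything falls off the work surface, if the arm or the gripper's body presses on something with over 40 N, if the wrist force passes 120 N, or if a joint passes its speed limit or range.

## Working session

There is one attempt and no reset: what is moved stays moved. The work goes in short steps, Python scripts to look and compute and a tool call to move; the robot and the scene stay as the last step left them, time stands still between calls to the robot, and variables do not carry over. Pictures are saved under pics/ and viewed, and the job is handed in when it is done.

Besides the shell and the picture viewer there is one more tool, called after "Call:" by a JSON object that holds its "api" and its "payload". step_arm: Moves the arm, as the interface text tells. Its arguments: {"type":"object","properties":{"moves":{"type":"array","items":{"type":"array","items":{"type":"number"}}},"grip_force":{"type":"number"}},"required":["moves"]}

```bash
mkdir -p pics; ls
python3 - <<'E'
from station import *
import cv2
print(sense())
for n in("scene","top"):
    s=snapshot(n)
    cv2.imwrite(f"pics/{n}0.png",s["frame"][:,:,::-1])
    print(n,{k:v for k,v in s.items() if k not in("frame","z_map")})
E
```

```text
pics
{'t': 0.0, 'q': array([ 1.04648363e+00,  5.28451634e-01,  1.43390141e+00, -1.37165981e-05,
        1.18139553e+00, -1.78476796e-01]), 'qd': array([-0.00061272, -0.00139545, -0.00084804,  0.00077535, -0.0016506 ,
        0.00036021]), 'tau': array([-4.76366095e-04, -4.42349374e+01, -1.78022808e+01, -1.20332697e-04,
        8.33307160e-03, -9.17358030e-07]), 'tcp_pos': array([0.21144985, 0.58735683, 0.21774286]), 'tool_rot': array([ 0.5788954 ,  0.40582629, -0.40720565, -0.57824622]), 'force': array([0.25959144, 0.12704205, 0.3561776 ]), 'ft_torque': array([0.03201336, 0.01259093, 0.00686607]), 'finger_gap': 1.0020769061300097}
scene {'vfov': 47.341069756351786, 'cx': 310.6051475983339, 'cy': 246.10899703653482, 'dist': array([-0.06223185,  0.        ,  0.        ,  0.        ,  0.        ]), 'xyz': array([-0.17834108, -0.65277776,  0.93408852]), 'orientation': array([ 0.83074042, -0.36829416,  0.16558199, -0.38316104])}
top {'vfov': 54.49030675935347, 'cx': 312.9142478087725, 'cy': 239.47094616369208, 'dist': array([-0.09968601,  0.        ,  0.        ,  0.        ,  0.        ]), 'xyz': array([4.21129826e-01, 1.49114626e-04, 1.23326634e+00]), 'orientation': array([ 0.71483826, -0.69600082,  0.04980927, -0.04591465])}
```

View pics/scene0.png

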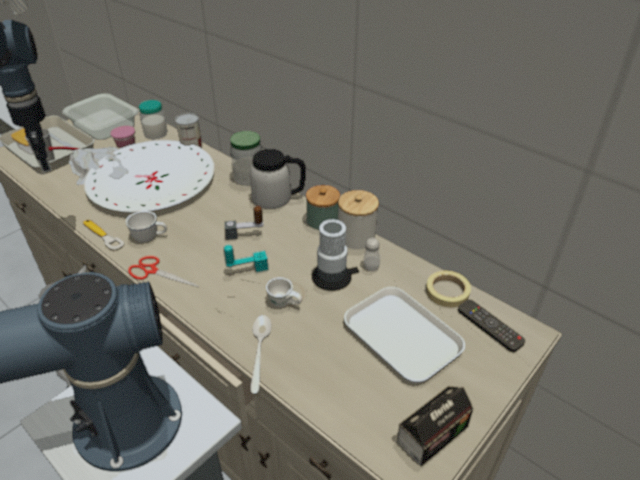

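View pics/top0.png

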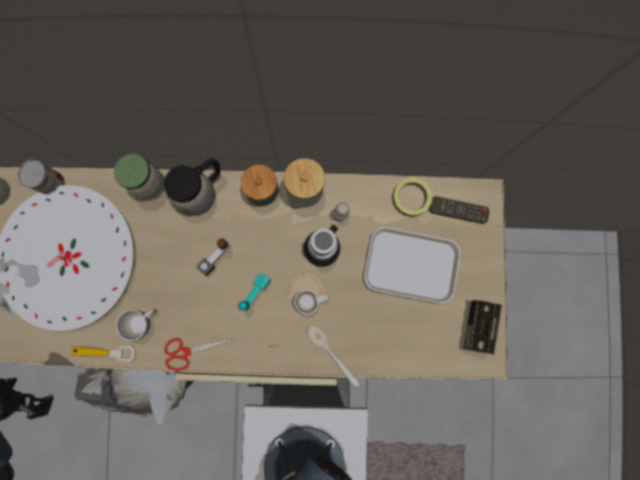

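The top view shows the capped mill at about (323,243), the steel crank with its hub at (207,266) and knob at (222,243), and the tray at (411,265). The cup is at (306,302) and the shaker at (342,211). The teal crank at (255,292) is a look-alike. Next I'll measure positions from depth.

```bash
cat > h.py <<'E'
from station import *
import numpy as np, cv2
from scipy.spatial.transform import Rotation as R
def cloud(n,s=None):
    s=s or snapshot(n)
    f=240/np.tan(np.radians(s["vfov"]/2)); K=np.array([[f,0,s["cx"]],[0,f,s["cy"]],[0,0,1.]])
    v,u=np.mgrid[:480,:640]
    p=cv2.undistortPoints(np.stack([u,v],-1).reshape(-1,1,2).astype(np.float64),K,s["dist"]).reshape(480,640,2)
    z=s["z_map"].astype(float); c=np.dstack([p*z[...,None],z])
    w=c@R.from_quat(s["orientation"]).as_matrix().T+s["xyz"]; w[z==0]=np.nan
    return s,w
def proj(s,P):
    f=240/np.tan(np.radians(s["vfov"]/2)); K=np.array([[f,0,s["cx"]],[0,f,s["cy"]],[0,0,1.]])
    r=R.from_quat(s["orientation"]).inv()
    return cv2.projectPoints(r.apply(np.atleast_2d(P)-s["xyz"]),np.zeros(3),np.zeros(3),K,s["dist"])[0][:,0]
def circ(P):
    A=np.c_[2*P[:,:2],np.ones(len(P))]; x=np.linalg.lstsq(A,(P[:,:2]**2).sum(1),rcond=None)[0]
    return x[:2],np.sqrt(x[2]+x[:2]@x[:2])
E
python3 - <<'E'
from h import *
for n in("top","scene"):
    s,w=cloud(n); im=s["frame"][:,:,::-1]
    np.savez(f"{n}0.npz",w=w,im=im)
    print(n)
    def box(name,x0,x1,y0,y1):
        return
    # table level
    m=(w[...,0]>.4)&(w[...,0]<.8)&(abs(w[...,1])<.4)
    z=w[m][:,2]; print("table",np.median(z[abs(z)<.01]))
    if n=="top":
        for nm,(u,v) in dict(mill=(323,243),hub=(207,266),knob=(222,243),tray=(411,265),cup=(306,302),salt=(342,211),teal=(265,281)).items():
            print(nm,w[v,u].round(4))
    c0=np.array([.0,.0])
E
python3 - <<'E'
import cv2
a=cv2.imread('pics/top0.png');b=cv2.imread('pics/scene0.png')
c=cv2.resize(a[190:320,180:380],None,fx=4,fy=4,interpolation=cv2.INTER_CUBIC)
cv2.imwrite('pics/c1.png',c)
c=cv2.resize(b[180:320,200:400],None,fx=4,fy=4,interpolation=cv2.INTER_CUBIC)
cv2.imwrite('pics/c2.png',c)
E
```

```text
top
table 0.0031346189822065718
mill [ 0.5606 -0.0276  0.154 ]
hub [0.5071 0.2651 0.0459]
knob [0.5619 0.2207 0.0915]
tray [ 0.5275 -0.2673  0.0023]
cup [0.4231 0.0093 0.0045]
salt [ 0.6516 -0.0751  0.0862]
teal [0.4732 0.1147 0.0459]
scene
table 0.002203636557793931
```

View pics/c1.png

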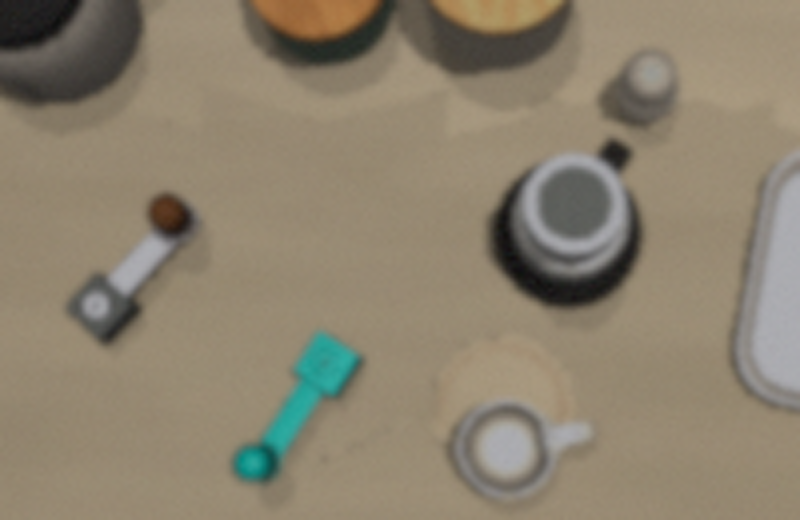

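View pics/c2.png

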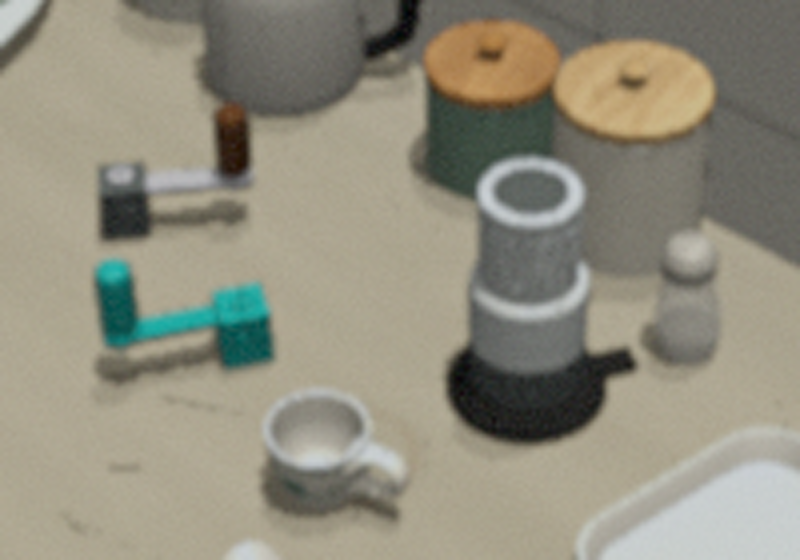

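Run:
```python
from h import *
for n in("top","scene"):
    d=np.load(f"{n}0.npz"); w=d["w"]; im=d["im"].astype(int)
    W=w.reshape(-1,3); C=im.reshape(-1,3)
    print(n)
    def sel(c,r,z0,z1):
        return (np.hypot(W[:,0]-c[0],W[:,1]-c[1])<r)&(W[:,2]>z0)&(W[:,2]<z1)
    # cap sides & top
    P=W[sel((.56,-.028),.045,.147,.17)]; print("captop n",len(P),"mean",P.mean(0).round(4),"mid",((P.min(0)+P.max(0))/2).round(4),np.ptp(P,axis=0).round(4))
    P=W[sel((.56,-.028),.045,.105,.148)]; print("capside",len(P),circ(P))
    P=W[sel((.56,-.028),.055,.04,.09)]; print("body",len(P),circ(P))
    # hub top
    P=W[sel((.507,.265),.03,.038,.055)]
    print("hubtop",len(P),P.mean(0).round(4)); r=cv2.minAreaRect((P[:,:2]*1000).astype(np.float32)); print(r)
    P=W[sel((.562,.2207),.03,.07,.11)]; print("knob",len(P),P.mean(0).round(4),circ(P))
    P=W[sel((.65,-.075),.04,.02,.1)]; print("salt",len(P),P.mean(0).round(4),circ(P))
    P=W[sel((.423,.0093),.05,.02,.07)]; print("cup",len(P),P.mean(0).round(4),P.min(0),P.max(0))
    P=W[sel((.5275,-.2673),.17,.015,.035)]; 
    r=cv2.minAreaRect((P[:,:2]*1000).astype(np.float32)); print("tray",len(P),P.mean(0).round(4),r)
    P=W[sel((.5275,-.2673),.05,-.01,.02)]; print("trayfloor",np.median(P[:,2]))
    # lever
    dark=(C.max(1)<60)&sel((.56,-.028),.1,-.01,.04); P=W[dark]; rr=np.hypot(P[:,0]-.56,P[:,1]+.028); print("lever",P[rr>.055].mean(0),len(P[rr>.055]))
    # container edges near
    for nm,c in (("green",(.70,.08)),):
        pass
```

```text
top
captop n 506 mean [ 0.5658 -0.027   0.1575] mid [ 0.5664 -0.0263  0.1555] [0.0596 0.0583 0.016 ]
capside 48 (array([ 0.56678505, -0.02690564]), np.float64(0.030018788310067757))
body 52 (array([ 0.56599391, -0.02631348]), np.float64(0.03493923844659147))
hubtop 199 [0.5097 0.2698 0.0437]
((513.1447143554688, 266.97998046875), (31.563697814941406, 50.560028076171875), 46.71052169799805)
knob 87 [0.5623 0.2219 0.0884] (array([0.562812  , 0.22274777]), np.float64(0.00899261232233303))
salt 236 [ 0.6551 -0.0741  0.0696] (array([ 0.65745905, -0.07504317]), np.float64(0.014278439985987814))
cup 293 [0.4254 0.0034 0.0412] [ 0.3929803  -0.03899834  0.02000342] [0.45338413 0.0394395  0.05713553]
tray 1136 [ 0.567  -0.2781  0.0219] ((568.36962890625, -273.5199890136719), (241.65818786621094, 255.43649291992188), 80.049560546875)
trayfloor 0.003577145207871002
lever [ 0.61974331 -0.05802265  0.01138456] 22
scene
captop n 403 mean [ 0.5635 -0.0345  0.1553] mid [ 0.5658 -0.0314  0.1535] [0.0614 0.0614 0.0131]
capside 383 (array([ 0.56663478, -0.03201335]), np.float64(0.028947116182229775))
body 456 (array([ 0.56614133, -0.03218089]), np.float64(0.03437546908284431))
hubtop 110 [0.5068 0.2659 0.0423]
((513.4313354492188, 263.4031677246094), (36.8125, 47.2801399230957), 49.33835220336914)
knob 89 [0.5603 0.216  0.0827] (array([0.56271003, 0.21846475]), np.float64(0.009352312164509024))
salt 416 [ 0.6515 -0.0878  0.0568] (array([ 0.65662967, -0.08464218]), np.float64(0.014144055411949174))
cup 543 [0.4259 0.0015 0.0373] [ 0.39338455 -0.03926154  0.02000431] [0.45443587 0.03569238 0.05348198]
tray 1417 [ 0.5788 -0.2724  0.0213] ((568.3613891601562, -276.0283508300781), (242.6340789794922, 253.24232482910156), 80.49972534179688)
trayfloor 0.003977922855128213
lever [ 0.61549257 -0.06205129  0.00929115] 33
```

```bash
cat >> h.py <<'E'
def ray(s,u,v,z):
    f=240/np.tan(np.radians(s["vfov"]/2)); K=np.array([[f,0,s["cx"]],[0,f,s["cy"]],[0,0,1.]])
    p=cv2.undistortPoints(np.array([[[u,v]]],float),K,s["dist"])[0,0]
    d=R.from_quat(s["orientation"]).apply([p[0],p[1],1]); o=s["xyz"]
    return o+d*(z-o[2])/d[2]
def tool(st=None):
    st=st or sense(); M=R.from_quat(st["tool_rot"]).as_matrix()
    return st,M
E
python3 - <<'E'
from h import *
st,M=tool(); print(M.round(3),st["t"])
s,w=cloud("top"); s2,w2=cloud("scene")
for S,hub,kn in ((s,(204.25,266.25),(222.5,243.25)),(s2,(200+120/4,180+177/4),(200+231/4,180+112/4))):
    h=ray(S,*hub,.047); k=ray(S,*kn,.093); d=k-h
    print("hub",h.round(4),"knob",k.round(4),"yaw",np.arctan2(d[1],d[0]),np.hypot(*d[:2]))
# cap top ring
print("cap top centre top:",ray(s,180+574/4,190+203/4,.157),"scene",ray(s2,200+530/4,180+192/4,.157))
for S,W in((s,w),(s2,w2)):
    fr=S["frame"].astype(int)
    m=(fr.min(2)>150)&(fr.max(2)-fr.min(2)<30)&(abs(W[...,2])<.03)&(W[...,1]<-.13)&(W[...,1]>-.45)
    n,l,stt,c=cv2.connectedComponentsWithStats(m.astype(np.uint8)); i=1+stt[1:,4].argmax()
    P=W[l==i]; print("tray",len(P),P.mean(0),cv2.minAreaRect((P[:,:2]*1000).astype(np.float32)))
# tall stuff near mill
m=(w[...,2]>.1)&(w[...,0]>.4)&(w[...,0]<.9)&(abs(w[...,1])<.45)
n,l,stt,c=cv2.connectedComponentsWithStats(m.astype(np.uint8))
for i in range(1,n):
    if stt[i,4]>20:
        P=w[l==i]; print(P.min(0).round(3),P.max(0).round(3))
E
```

```text
[[ 0.339 -0.001 -0.941]
 [ 0.941 -0.001  0.339]
 [-0.001 -1.     0.   ]] 0.2
hub [0.5062 0.2719 0.047 ] knob [0.5611 0.2191 0.093 ] yaw -0.7657758256867948 0.0761986020622807
hub [0.5045 0.2641 0.047 ] knob [0.5615 0.2141 0.093 ] yaw -0.719886892557466 0.07579631227585384
cap top centre top: [ 0.56557082 -0.02859789  0.157     ] scene [ 0.56602828 -0.03345284  0.157     ]
tray 4415 [ 0.52702949 -0.26650172  0.00389702] ((527.2706909179688, -266.59625244140625), (219.17221069335938, 148.51797485351562), 80.02729034423828)
tray 6285 [ 0.53474281 -0.26660663  0.00668749] ((540.9761962890625, -262.1119079589844), (261.40997314453125, 194.24996948242188), 80.46296691894531)
[ 0.675 -0.45   0.1  ] [0.785 0.45  0.778]
[0.648 0.24  0.1  ] [0.77  0.367 0.155]
[0.712 0.126 0.102] [0.729 0.144 0.112]
[ 0.536 -0.056  0.1  ] [0.596 0.003 0.162]
```

```bash
cat >> h.py <<'E'
def plan(pos,psi,verbose=True):
    """shift (cm, tool axes) and turn about tool axes to get TCP at pos, pointing down, jaw axis yaw psi"""
    st,M=tool()
    d=M.T@(np.array(pos)-st["tcp_pos"])*100
    x=np.array([np.cos(psi),np.sin(psi),0]); y=np.array([0,0,-1.]); T=np.c_[x,y,np.cross(x,y)]
    rv=R.from_matrix(M.T@T).as_rotvec()
    print("turn",rv.round(3),"shift",d.round(2),"| psi now",round(float(np.arctan2(M[1,0],M[0,0])),4),"tcp",st["tcp_pos"].round(4),"F",st["force"].round(1),"q",st["q"].round(2),"gap",round(float(st["finger_gap"]),3),"t",st["t"])
    return rv,d
E
python3 -c "
from h import *
plan([.566,-.0305,.26],-.9)
d=np.load('top0.npz')['w']
for n in('top0','scene0'):
  w=np.load(n+'.npz')['w']; m=(w[...,2]>.05)&(w[...,2]<.3)&(w[...,0]>.6)&(w[...,0]<.76)&(w[...,1]<.18)&(w[...,1]>-.12)
  l=cv2.connectedComponentsWithStats(m.astype(np.uint8))
  for i in range(1,l[0]):
    if l[2][i,4]>30:
      P=w[l[1]==i];print(n,P.min(0).round(3),P.max(0).round(3))
"
```

```text
turn [ 1.000e-03  2.125e+00 -1.000e-03] shift [-46.16  -4.14 -54.29] | psi now 1.225 tcp [0.2117 0.5878 0.2184] F [-0.5 -0.5 -0.7] q [ 1.05  0.53  1.43 -0.    1.18 -0.18] gap 1.001 t 0.3
top0 [ 0.675 -0.027  0.05 ] [0.76  0.074 0.143]
top0 [0.676 0.093 0.05 ] [0.76  0.179 0.113]
top0 [ 0.642 -0.093  0.05 ] [ 0.676 -0.058  0.093]
scene0 [ 0.672 -0.036  0.05 ] [0.76  0.179 0.14 ]
scene0 [ 0.64 -0.1   0.05] [ 0.676 -0.065  0.091]
```

Call:
{"api": "step_arm", "payload": {"moves": [[0,0.18,0,-3.9,-1,-4.5,-1],[0,0.36,0,-7.7,-2,-9,-1],[0,0.54,0,-11.6,-3,-13.6,-1],[0,0.72,0,-15.5,-4,-18.2,-1],[0,0.9,0,-19.4,-4.1,-22.8,-1],[0,1.08,0,-23.3,-4.1,-27.4,-1],[0,1.26,0,-27.2,-4.1,-32,-1],[0,1.44,0,-31,-4.1,-36.6,-1],[0,1.62,0,-35,-4.1,-41,-1],[0,1.8,0,-39,-4.1,-46,-1],[0,1.98,0,-42.6,-4.1,-50.2,-1],[0,2.125,0,-46.2,-4.1,-54.3,-1]]}}

```text
t: 1.8
tcp_pos: [0.5668, -0.0329, 0.2597]
tool_rot: [0.636, -0.309, 0.309, -0.636]
force: [0.5, 0.0, 0.6]
finger_gap: 1.0
```

Run:
```python
from h import *
plan([.566,-.0305,.13],-.9)
for n in("top","scene"):
    s,w=cloud(n); st=sense()
    print(n,proj(s,[st["tcp_pos"],st["tcp_pos"]+[0,0,.06]]))
    cv2.imwrite(f"pics/{n}1.png",s["frame"][:,:,::-1])
    c=(slice(140,340),slice(220,420))
    cv2.imwrite(f"pics/{n}1c.png",cv2.resize(s["frame"][c][:,:,::-1],None,fx=3,fy=3,interpolation=cv2.INTER_CUBIC))
```

```text
turn [ 0.    -0.006  0.   ] shift [-0.24 12.97  0.09] | psi now -0.9057 tcp [ 0.5668 -0.0329  0.2597] F [0.5 0.  0.6] q [-0.25  0.4   1.53 -0.    1.21  0.65] gap 1.0 t 1.8
top [[330.2157842  231.75935294]
 [331.54649913 227.18670427]]
scene [[335.35528185 190.5286577 ]
 [335.98500869 166.71482354]]
```

View scene1c.

View pics/scene1c.png

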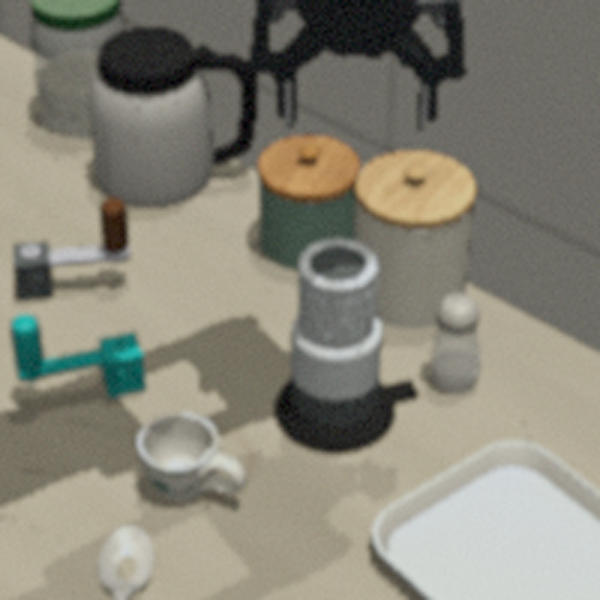

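View pics/top1c.png

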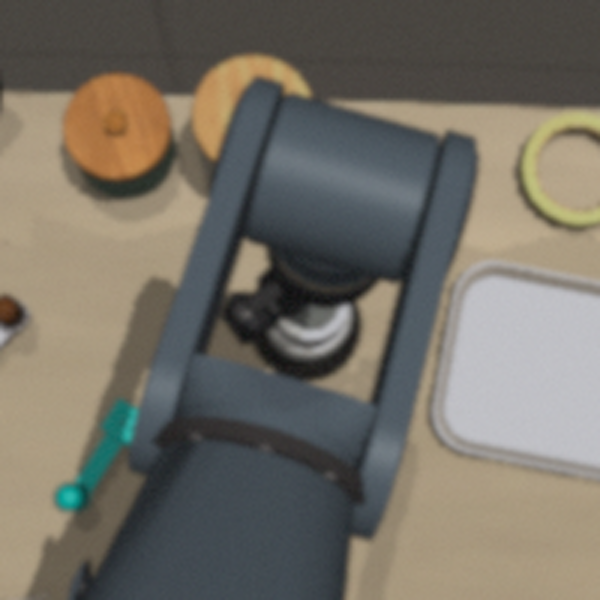

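Run:
```python
from h import *
st,M=tool(); s,w=cloud("scene")
for sg in(-1,1):
  for off in (.043,.052):
    for dz in(.006,.019):
      P=st["tcp_pos"]+M[:,0]*sg*off+M[:,1]*dz; print(sg,off,dz,P.round(3),proj(s,P)[0].round(1))
W=w[150:195,290:375].reshape(-1,3); W=W[(W[:,2]>.22)&(W[:,0]<.66)]
loc=(W-st["tcp_pos"])@M
print(len(loc))
for sg in(-1,1):
    L=loc[(loc[:,0]*sg>.02)&(loc[:,1]>-.03)]; print(sg,len(L),L.min(0).round(4),L.max(0).round(4),L.mean(0).round(4))
```

```text
-1 0.043 0.006 [ 0.543 -0.002  0.253] [315.4 192.1]
-1 0.043 0.019 [ 0.543 -0.002  0.24 ] [315.4 197.1]
-1 0.052 0.006 [0.537 0.005 0.253] [311.2 192. ]
-1 0.052 0.019 [0.537 0.005 0.24 ] [311.3 196.9]
1 0.043 0.006 [ 0.596 -0.07   0.254] [355.3 193.5]
1 0.043 0.019 [ 0.596 -0.07   0.241] [355.1 198.5]
1 0.052 0.006 [ 0.601 -0.077  0.254] [359.5 193.7]
1 0.052 0.019 [ 0.601 -0.077  0.241] [359.3 198.6]
1025
-1 8 [-0.0472 -0.0293 -0.0107] [-0.0407 -0.0249 -0.0063] [-0.0441 -0.0271 -0.0083]
1 2 [ 0.0473 -0.0291 -0.0115] [ 0.0495 -0.0273 -0.0087] [ 0.0484 -0.0282 -0.0101]
```

Run:
```python
from h import *
st,M=tool(); s,w=cloud("scene")
cv2.imwrite("pics/z1.png",cv2.resize(s["frame"][130:220,280:400][:,:,::-1],None,fx=6.5,fy=6.5,interpolation=cv2.INTER_NEAREST))
L=(w-st["tcp_pos"])@M
for v in range(150,200,4):
    print(v,[tuple((L[v,u]*1000).round().astype(int)) if s["z_map"][v,u]>0 else 0 for u in range(312,322,2)])
```

```text
150 [(np.int64(-70), np.int64(96), np.int64(327)), (np.int64(-65), np.int64(94), np.int64(324)), (np.int64(-39), np.int64(-90), np.int64(14)), (np.int64(-35), np.int64(-90), np.int64(14)), (np.int64(-29), np.int64(-106), np.int64(-12))]
154 [(np.int64(-71), np.int64(112), np.int64(332)), (np.int64(-42), np.int64(-86), np.int64(5)), (np.int64(-38), np.int64(-93), np.int64(-6)), (np.int64(-33), np.int64(-98), np.int64(-14)), (np.int64(-29), np.int64(-100), np.int64(-17))]
158 [(np.int64(-47), np.int64(-77), np.int64(4)), (np.int64(-41), np.int64(-88), np.int64(-14)), (np.int64(-37), np.int64(-91), np.int64(-19)), (np.int64(-33), np.int64(-93), np.int64(-22)), (np.int64(-29), np.int64(-88), np.int64(-13))]
162 [(np.int64(-45), np.int64(-77), np.int64(-12)), (np.int64(-41), np.int64(-76), np.int64(-10)), (np.int64(-37), np.int64(-78), np.int64(-13)), (np.int64(-53), np.int64(124), np.int64(312)), (np.int64(-48), np.int64(125), np.int64(314))]
166 [(np.int64(-45), np.int64(-68), np.int64(-13)), (np.int64(-42), np.int64(-63), np.int64(-4)), (np.int64(-59), np.int64(139), np.int64(315)), (n
[... 1309 characters left out ...]
, np.int64(169), np.int64(242)), (np.int64(-59), np.int64(165), np.int64(236)), (np.int64(-54), np.int64(172), np.int64(247)), (np.int64(-49), np.int64(166), np.int64(239)), (np.int64(-42), np.int64(153), np.int64(220))]
194 [(np.int64(-63), np.int64(166), np.int64(220)), (np.int64(-58), np.int64(168), np.int64(222)), (np.int64(-53), np.int64(166), np.int64(219)), (np.int64(-48), np.int64(169), np.int64(224)), (np.int64(-42), np.int64(168), np.int64(224))]
198 [(np.int64(-62), np.int64(170), np.int64(207)), (np.int64(-57), np.int64(167), np.int64(202)), (np.int64(-52), np.int64(166), np.int64(202)), (np.int64(-46), np.int64(167), np.int64(204)), (np.int64(-41), np.int64(168), np.int64(205))]
```

View pics/z1.png

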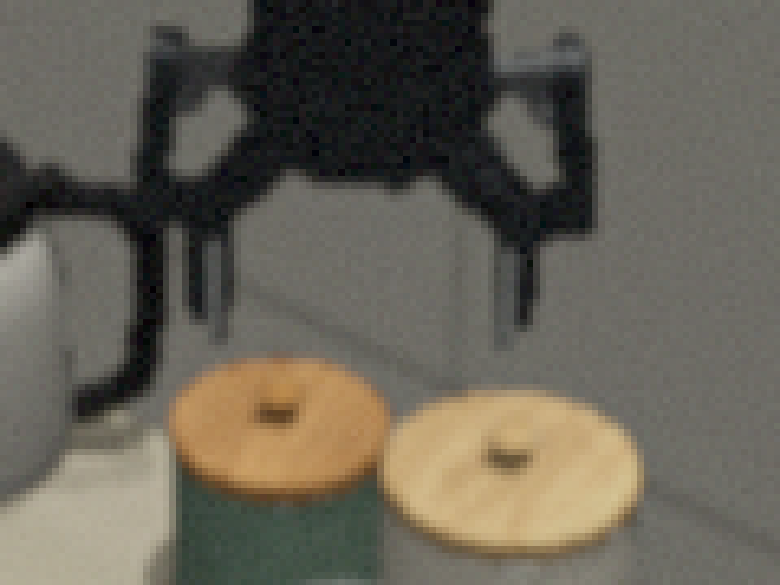

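Run:
```python
from h import *
st,M=tool(); s,w=cloud("scene")
L=(w-st["tcp_pos"])@M
for v in range(140,162,2):
    print(v,[tuple((L[v,u]*1000).round().astype(int).tolist()) for u in (328,335,342,350)])
for P in ([0,-.054,0],[.03,-.054,-.038],[-.03,-.054,-.038],[0,-.054,-.038]): print(P, proj(s,st["tcp_pos"]+M@np.array(P))[0].round(1))
```

```text
140 [(-11, -141, -33), (3, -142, -33), (16, -141, -31), (32, -130, -10)]
142 [(-11, -124, -10), (3, -125, -11), (16, -125, -11), (32, -125, -10)]
144 [(-11, -118, -8), (3, -120, -10), (17, -120, -9), (32, -121, -10)]
146 [(-11, -120, -19), (3, -115, -9), (17, -119, -16), (33, -114, -6)]
148 [(-9223372036854775808, -9223372036854775808, -9223372036854775808), (3, -112, -12), (17, -115, -17), (33, -112, -11)]
150 [(-11, -112, -22), (3, -107, -11), (17, -112, -20), (33, -106, -8)]
152 [(-11, -108, -22), (3, -101, -9), (17, -108, -20), (33, -88, 14)]
154 [(-11, -95, -8), (3, -96, -9), (17, -102, -18), (33, -103, -18)]
156 [(-11, -90, -8), (3, -90, -7), (17, -93, -11), (33, -97, -16)]
158 [(-11, -87, -11), (3, -88, -12), (17, -88, -10), (34, -93, -17)]
160 [(-22, 102, 289), (-3, 96, 279), (16, 86, 265), (34, -89, -18)]
[0, -0.054, 0] [333.2 169.2]
[0.03, -0.054, -0.038] [347.3 179.8]
[-0.03, -0.054, -0.038] [317.8 178.8]
[0, -0.054, -0.038] [332.5 179.3]<stdin>:5: RuntimeWarning: invalid value encountered in cast
```

Call:
{"api": "step_arm", "payload": {"moves": [[0,0,0,-0.25,3.5,0.1,-1],[0,0,0,-0.25,7,0.1,-1],[0,0,0,-0.25,7,0.1,-1]]}}

```text
t: 2.42
tcp_pos: [0.5613, -0.0257, 0.1871]
tool_rot: [0.638, -0.31, 0.304, -0.636]
force: [-0.7, -0.6, 0.4]
finger_gap: 0.996
```

Run:
```python
from h import *
plan([.566,-.0305,.13],-.9)
st,M=tool()
s,w=cloud("scene"); 
print(proj(s,[st["tcp_pos"]+M@np.array([a,.006,0]) for a in(-.045,.045)]))
cv2.imwrite("pics/z2.png",cv2.resize(s["frame"][170:290,270:400][:,:,::-1],None,fx=5,fy=5,interpolation=cv2.INTER_CUBIC))
s,w=cloud("top"); 
print(proj(s,[st["tcp_pos"]+M@np.array([a,.006,0]) for a in(-.045,.045)]))
cv2.imwrite("pics/z3.png",cv2.resize(s["frame"][170:290,270:400][:,:,::-1],None,fx=5,fy=5,interpolation=cv2.INTER_CUBIC))
```

```text
turn [ 0.006  0.003 -0.007] shift [0.71 5.71 0.1 ] | psi now -0.8974 tcp [ 0.5613 -0.0257  0.1871] F [-0.7 -0.6  0.4] q [-0.24  0.49  1.62  0.    1.05  0.65] gap 0.996 t 2.425
[[308.63054313 218.33727268]
 [348.80038315 219.98020447]]
[[306.7266403  253.02988495]
 [338.16282422 229.48188061]]
```

View pics/z2.png

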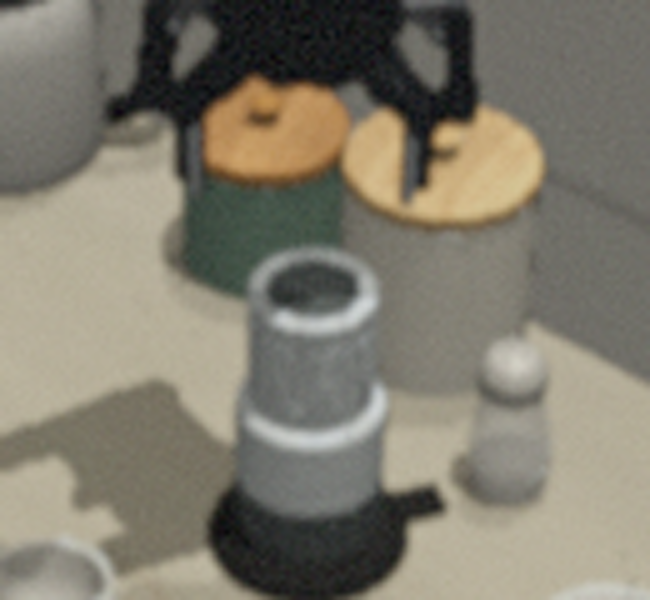

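View pics/z3.png

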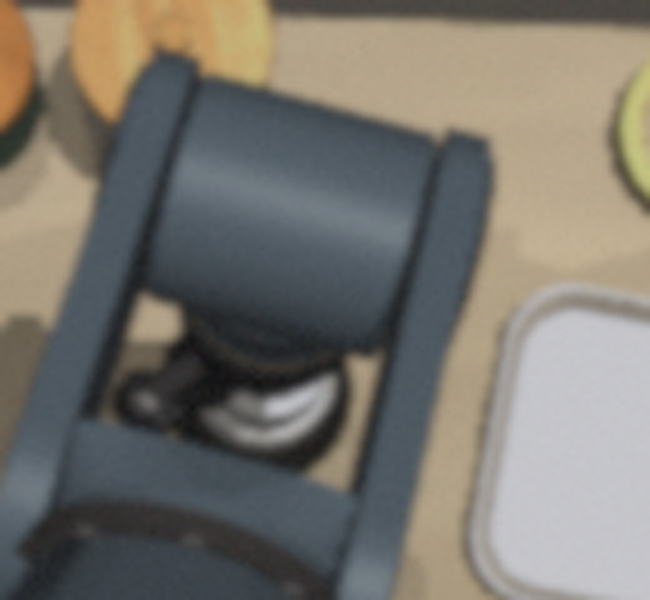

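Run:
```python
from h import *
plan([.566,-.0305,.125],-.9)
```

```text
turn [ 0.001  0.002 -0.001] shift [ 0.39  6.51 -0.09] | psi now -0.8981 tcp [ 0.5644 -0.0269  0.1901] F [-0.  -0.5  0.1] q [-0.25  0.48  1.61 -0.    1.05  0.65] gap 1.0 t 2.525
```

Call:
{"api": "step_arm", "payload": {"moves": [[0,0,0,0.4,3.5,-0.1,-1],[0,0,0,0.4,6,-0.1,-1],[0,0,0,0.4,6.5,-0.1,-1],[0,0,0,0.4,6.5,-0.1,-1],[0,0,0,0.4,6.5,-0.1,-1]]}}

```text
t: 3.15
tcp_pos: [0.5672, -0.0308, 0.1267]
tool_rot: [-0.637, 0.306, -0.308, 0.637]
force: [0.0, -0.3, 0.1]
finger_gap: 1.0
```

```bash
cat > look.py <<'E'
from h import *
import sys
def zoom(cam,name,u0,u1,v0,v1,fx=5):
    s,w=cloud(cam); cv2.imwrite(f"pics/{name}.png",cv2.resize(s["frame"][v0:v1,u0:u1][:,:,::-1],None,fx=fx,fy=fx,interpolation=cv2.INTER_CUBIC)); return s,w
E
python3 - <<'E'
from look import *
s,w=zoom("scene","z4",270,400,170,290)
plan([.566,-.0305,.125],-.9)
st,M=tool()
print(proj(s,[st["tcp_pos"]+M@np.array([a,.006,0]) for a in(-.045,.045)]))
E
```

```text
turn [-0.001  0.002  0.001] shift [-0.08  0.15 -0.06] | psi now -0.8979 tcp [ 0.567  -0.0308  0.1265] F [ 1.   0.1 -0.1] q [-0.25  0.57  1.66 -0.    0.9   0.65] gap 1.001 t 3.2
[[312.17279059 238.9467565 ]
 [351.08923095 240.36447276]]
```

View pics/z4.png

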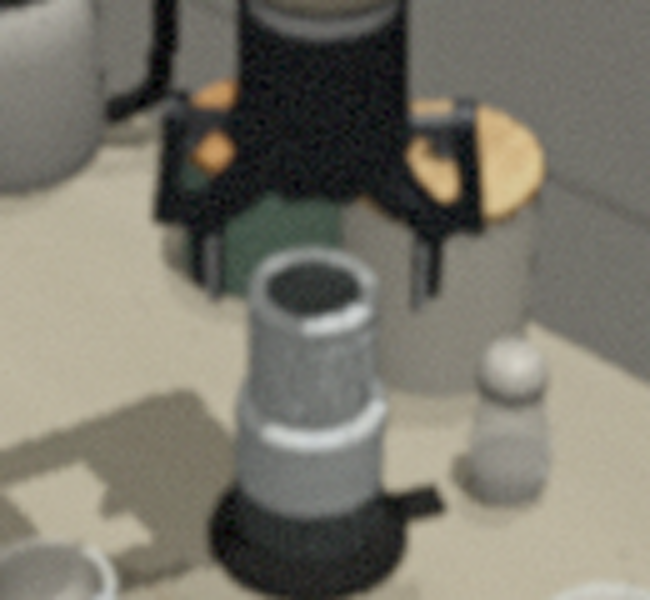

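Run:
```python
from look import *
s,w=zoom("top","z5",270,400,170,290)
st,M=tool()
L=(w-st["tcp_pos"])@M
fr=s["frame"]
dark=(fr.max(2)<45)&(w[...,2]>.12)&(w[...,2]<.33)
dark[:190]=0;dark[290:]=0;dark[:,:280]=0;dark[:,380:]=0
P=L[dark]; print(len(P)); 
h,e=np.histogram(P[:,1],bins=np.arange(-.2,.02,.02)); print(h,e.round(2))
Q=P[P[:,0]<-.03]; print(len(Q),Q.min(0).round(3),Q.max(0).round(3),Q.mean(0).round(4))
Q=P[P[:,0]>.03]; print(len(Q),Q.min(0).round(3) if len(Q) else 0,Q.max(0).round(3) if len(Q) else 0)
for v in range(236,262,3): print(v,[tuple((L[v,u]*1000).round().astype(int).tolist()) for u in range(288,312,4)])
```

```text
156
[65 26 12 24  5 21  0  0  0  0] [-0.2  -0.18 -0.16 -0.14 -0.12 -0.1  -0.08 -0.06 -0.04 -0.02 -0.  ]
116 [-0.051 -0.202 -0.021] [-0.03  -0.087  0.019] [-0.0381 -0.1476 -0.0016]
0 0 0
236 [(-80, -406, 6), (-75, -405, 2), (-69, -378, 2), (-29, 124, 62), (-20, 125, 56), (-37, -185, 13)]
239 [(-83, -410, 2), (-78, -408, -2), (-70, -357, 1), (-34, 121, 55), (-25, 120, 49), (-38, -146, 13)]
242 [(-86, -414, -3), (-81, -413, -6), (-72, -335, 0), (-38, 125, 49), (-30, 118, 42), (-40, -129, 9)]
245 [(-89, -417, -7), (-84, -409, -9), (-74, -310, -1), (-43, 126, 43), (-48, -82, 14), (-44, -126, 5)]
248 [(-92, -422, -11), (-86, -413, -13), (-82, -414, -17), (-62, -127, 10), (-55, -129, 4), (-48, -130, -1)]
251 [(-94, -423, -15), (-89, -413, -17), (-84, -414, -21), (-80, -419, -25), (-75, -419, -28), (-70, -417, -32)]
254 [(-97, -423, -18), (-92, -414, -21), (-87, -419, -25), (-83, -420, -29), (-78, -422, -32), (-73, -422, -36)]
257 [(-99, -416, -21), (-95, -416, -25), (-90, -421, -29), (-9223372036854775808, -9223372036854775808, -9223372036854775808), (-81, -428, -36), (-76, -426, -40)]
260 [(-102, -411, -24), (-97, -417, -28), (-93, -437, -34), (-89, -443, -38), (-84, -447, -41), (-80, -445, -45)]<stdin>:12: RuntimeWarning: invalid value encountered in cast
```

View pics/z5.png

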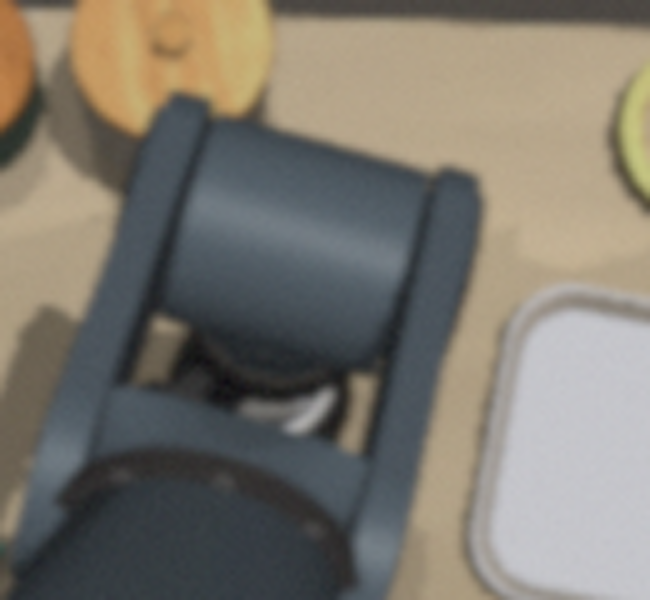

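Call:
{"api": "step_arm", "payload": {"moves": [[0,0,0,-0.1,1,0,-1],[0,0,0,-0.1,1.9,0,-1],[0,0,0,-0.1,1.9,0,-1],[0,0,0,-0.1,1.9,0,-1]]}}

```text
t: 3.75
tcp_pos: [0.5661, -0.03, 0.107]
tool_rot: [0.637, -0.307, 0.307, -0.637]
force: [-0.3, -0.4, -1.4]
finger_gap: 0.998
```

Run:
```python
from look import *
s,w=zoom("scene","z6",270,400,170,290)
plan([.566,-.0305,.1],-.9)
```

```text
turn [-0.001  0.002  0.001] shift [ 0.01  0.72 -0.05] | psi now -0.898 tcp [ 0.5663 -0.0301  0.1072] F [0.1 0.2 0.7] q [-0.25  0.6   1.68 -0.    0.86  0.65] gap 1.0 t 3.8
```

View pics/z6.png

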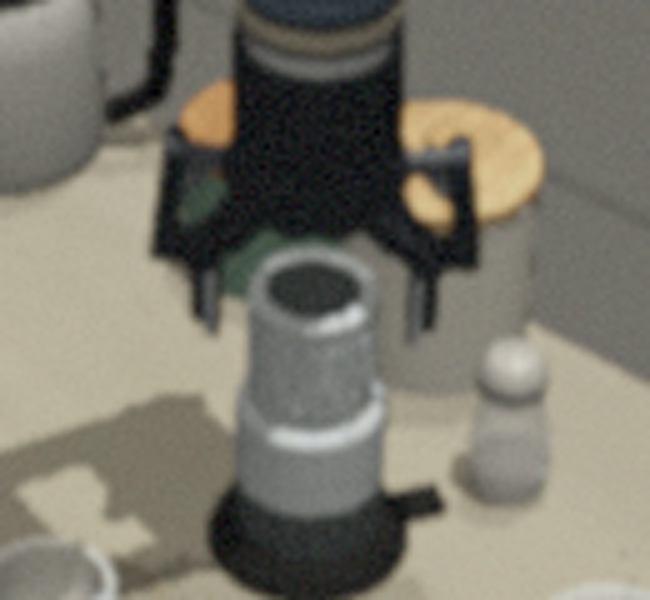

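Run:
```python
from look import *
s,w=cloud("scene"); st,M=tool()
L=(w-st["tcp_pos"])@M
def show(us,vs):
    for v in vs: print(v,[(u,)+tuple((w[v,u]*1000).round().astype(int).tolist())+('|',)+tuple((L[v,u]*1000).round().astype(int).tolist()) for u in us])
show(range(310,314),range(224,240,3)); print()
show(range(350,358,2),range(224,240,3))
print();show((325,332,340),range(205,222,3))
```

```text
224 [(310, 527, 0, 174, '|', -48, -67, -12), (311, 532, 1, 170, '|', -46, -63, -7), (312, 528, -5, 176, '|', -43, -69, -14), (313, 534, -3, 171, '|', -41, -64, -8)]
227 [(310, 533, 5, 159, '|', -48, -52, -5), (311, 530, 0, 163, '|', -46, -56, -10), (312, 532, -2, 163, '|', -44, -56, -9), (313, 532, -5, 165, '|', -41, -58, -12)]
230 [(310, 530, 3, 153, '|', -48, -46, -8), (311, 529, -1, 156, '|', -46, -49, -11), (312, 529, -4, 157, '|', -43, -50, -13), (313, 533, -3, 155, '|', -41, -47, -9)]
233 [(310, 532, 5, 142, '|', -49, -35, -5), (311, 528, -2, 149, '|', -46, -42, -13), (312, 531, -3, 147, '|', -44, -40, -11), (313, 532, -5, 148, '|', -41, -40, -11)]
236 [(310, 650, 114, 0, '|', -61, 107, 155), (311, 528, -2, 140, '|', -46, -33, -13), (312, 534, 0, 135, '|', -44, -28, -7), (313, 532, -5, 139, '|', -41, -31, -11)]
239 [(310, 643, 108, -2, '|', -60, 110, 146), (311, 641, 102, 3, '|', -57, 105, 140), (312, 648, 105, -4, '|', -55, 112, 148), (313, 643, 97, 4, '|', -52, 103, 139)]

224 [(350, 681, 6, 80, '|', 44, 27, 112), (352, 583, -75, 180, '|', 46, -73, -15), (354, 590, -76, 177, 
[... 937 characters left out ...]
28, '|', 0, -121, -12), (340, 571, -49, 226, '|', 18, -119, -8)]
208 [(325, 539, -34, 229, '|', -14, -121, -24), (332, 559, -36, 219, '|', 1, -111, -10), (340, 563, -56, 226, '|', 18, -119, -19)]
211 [(325, 540, -33, 220, '|', -14, -113, -23), (332, 560, -36, 209, '|', 1, -102, -8), (340, 562, -57, 219, '|', 18, -111, -20)]
214 [(325, 549, -25, 202, '|', -15, -95, -10), (332, 558, -38, 204, '|', 1, -96, -11), (340, 563, -57, 211, '|', 18, -103, -19)]
217 [(325, 693, 99, 47, '|', -22, 60, 180), (332, 561, -35, 192, '|', 1, -85, -7), (340, 570, -51, 195, '|', 19, -87, -10)]
220 [(325, 694, 100, 36, '|', -22, 71, 181), (332, 589, -12, 155, '|', 0, -48, 29), (340, 680, 37, 77, '|', 18, 31, 131)]
```

Call:
{"api": "step_arm", "payload": {"moves": [[0,0,0,0,0.8,-0.05,-1],[0,0,0,0,1.5,-0.05,-1],[0,0,0,0,1.5,-0.05,-1],[0,0,0,0,1.5,-0.05,-1]]}}

```text
t: 4.35
tcp_pos: [0.566, -0.0304, 0.0922]
tool_rot: [-0.637, 0.307, -0.307, 0.637]
force: [-0.1, -0.4, -0.9]
finger_gap: 1.003
```

Run:
```python
from look import *
s,w=zoom("scene","z7",270,400,170,290)
plan([.566,-.0305,.1],-.9)
```

```text
turn [-0.001  0.002  0.001] shift [ 0.01 -0.77 -0.01] | psi now -0.8979 tcp [ 0.5661 -0.0304  0.0923] F [ 0.3  0.2 -0.2] q [-0.25  0.63  1.69 -0.    0.83  0.65] gap 0.997 t 4.4
```

View pics/z7.png

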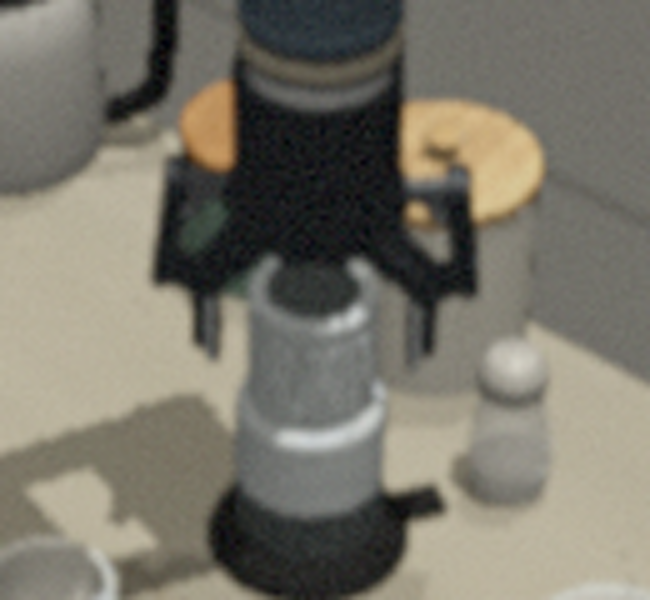

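Call:
{"api": "step_arm", "payload": {"moves": [[0,0,0,0,0,0,1],[0,0,0,0,0,0,1],[0,0,0,0,0,0,1],[0,0,0,0,0,0,1]], "grip_force": 40}}

```text
t: 4.9
tcp_pos: [0.5664, -0.0305, 0.0929]
tool_rot: [-0.637, 0.306, -0.308, 0.637]
force: [-0.7, 0.5, 5.8]
finger_gap: 0.709
```

Run:
```python
from look import *
s,w=zoom("scene","z8",270,400,170,290)
plan([.566,-.0305,.1],-.9)
print(sense()["ft_torque"])
```

```text
turn [-0.001  0.002  0.002] shift [-0.02 -0.71 -0.04] | psi now -0.8979 tcp [ 0.5664 -0.0304  0.0929] F [-0.7  0.1  5.7] q [-0.25  0.62  1.69 -0.    0.83  0.65] gap 0.707 t 4.95
[ 0.10727499  0.20377146 -0.01867914]
```

View pics/z8.png

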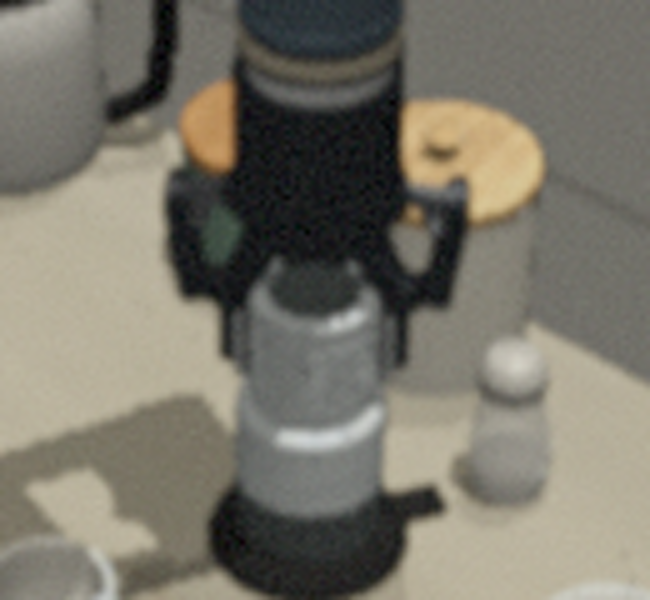

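Call:
{"api": "step_arm", "payload": {"moves": [[0,-0.17,0,0,-0.05,0,1],[0,-0.34,0,0,-0.11,0,1],[0,-0.51,0,0,-0.16,0,1],[0,-0.68,0,0,-0.22,0,1],[0,-0.85,0,0,-0.27,0,1],[0,-1.02,0,0,-0.32,0,1],[0,-1.19,0,0,-0.38,0,1],[0,-1.36,0,0,-0.43,0,1],[0,-1.53,0,0,-0.49,0,1],[0,-1.7,0,0,-0.54,0,1],[0,-1.87,0,0,-0.6,0,1],[0,-2.0,0,0,-0.6,0,1]], "grip_force": 60}}

```text
t: 6.45
tcp_pos: [0.5667, -0.0305, 0.0989]
tool_rot: [0.602, 0.372, -0.371, -0.601]
force: [0.4, -0.4, 4.6]
finger_gap: 0.705
```

Run:
```python
from look import *
plan([.5664,-.0305,.1],1.1)
print(sense()["ft_torque"])
s,w=zoom("scene","z9",270,400,170,290)
```

```text
turn [0.003 0.006 0.001] shift [-0.02 -0.11  0.03] | psi now 1.1061 tcp [ 0.5667 -0.0305  0.0989] F [ 0.4 -0.4  4.6] q [-0.25  0.62  1.68  0.    0.84 -1.36] gap 0.705 t 6.45
[ 0.03010757 -0.01795519 -0.06901588]
```

View pics/z9.png

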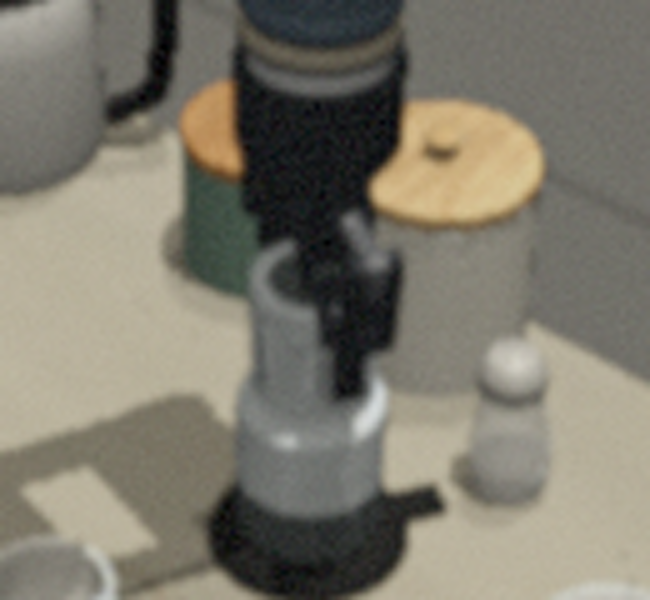

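Call:
{"api": "step_arm", "payload": {"moves": [[0,0,0,0,-0.3,0,1],[0,0,0,0,-0.6,0,1],[0,0,0,0,-1,0,1]]}}

```text
t: 6.88
tcp_pos: [0.5664, -0.0304, 0.1089]
tool_rot: [0.602, 0.373, -0.371, -0.601]
force: [0.6, 0.1, -1.5]
finger_gap: 0.701
```

Call:
{"api": "step_arm", "payload": {"moves": [[0,0,0,0,-2,0,1],[0,0,0,0,-4,0,1],[0,0,0,0,-6,0,1],[0,0,0,0,-7.5,0,1],[0,0,0,0,-7.5,0,1]]}}

```text
t: 7.5
tcp_pos: [0.567, -0.0306, 0.1851]
tool_rot: [0.603, 0.373, -0.371, -0.6]
force: [-0.6, -0.4, -1.6]
finger_gap: 0.706
```

Run:
```python
from look import *
plan([.53,-.268,.185],.3)
s,w=zoom("scene","z10",270,400,170,290)
s,w=zoom("top","z10t",270,400,170,290)
```

```text
turn [0.004 0.808 0.003] shift [-2.29e+01  2.00e-02 -7.29e+00] | psi now 1.1078 tcp [ 0.567  -0.0306  0.1851] F [-0.6 -0.4 -1.6] q [-0.25  0.49  1.62  0.    1.03 -1.36] gap 0.706 t 7.5
```

View pics/z10.png

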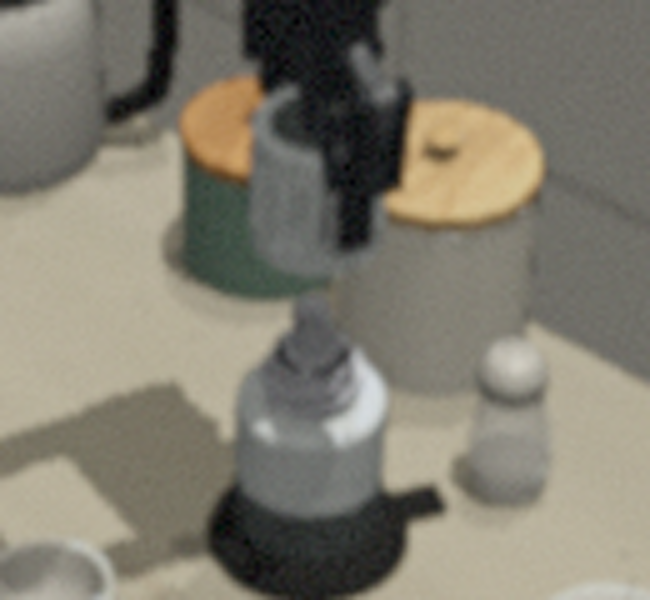

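Call:
{"api": "step_arm", "payload": {"moves": [[0,0,0,-2,0,-0.6,1],[0,0,0,-6,0,-1.9,1],[0,0,0,-10,0,-3.2,1],[0,0,0,-14,0,-4.5,1],[0,0,0,-18,0,-5.7,1],[0,0,0,-21,0,-6.7,1],[0,0,0,-22.9,0,-7.3,1],[0,0,0,-22.9,0,-7.3,1],[0,0,0,-22.9,0,-7.3,1]]}}

```text
t: 8.72
tcp_pos: [0.5287, -0.2664, 0.1831]
tool_rot: [-0.601, -0.373, 0.372, 0.602]
force: [0.7, 0.2, -0.5]
finger_gap: 0.704
```

Call:
{"api": "step_arm", "payload": {"moves": [[0,0,0,0,3,0,1],[0,0,0,0,7,0,1],[0,0,0,0,11,0,1],[0,0,0,0,14,0,1],[0,0,0,0,15.5,0,1],[0,0,0,0,15.5,0,1]]}}

```text
t: 9.48
tcp_pos: [0.5286, -0.265, 0.0275]
tool_rot: [-0.6, -0.373, 0.372, 0.602]
force: [-0.4, -0.0, -1.8]
finger_gap: 0.703
```

Run:
```python
from look import *
plan([.53,-.268,.0025],.9)
s,w=zoom("scene","z11",330,480,230,390,4)
s,w=zoom("top","z11t",350,480,210,320)
```

```text
turn [-0.002  0.21   0.002] shift [-0.21  2.5  -0.27] | psi now 1.1096 tcp [ 0.5286 -0.265   0.0275] F [-0.4 -0.  -1.8] q [-0.65  0.75  1.65  0.    0.74 -1.77] gap 0.703 t 9.475
```

View pics/z11.png

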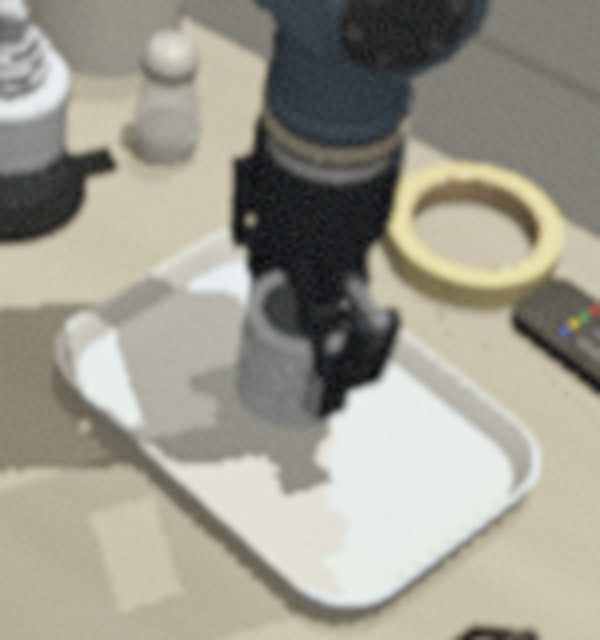

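Call:
{"api": "step_arm", "payload": {"moves": [[0,0,0,0,1,0,1],[0,0,0,0,1.8,0,1],[0,0,0,0,2.0,0,1],[0,0,0,0,2.1,0,1],[0,0,0,0,2.2,0,1]]}}

```text
t: 10.2
tcp_pos: [0.5297, -0.2664, 0.0071]
tool_rot: [0.602, 0.373, -0.372, -0.601]
force: [0.5, -0.7, -1.6]
finger_gap: 0.702
```

Call:
{"api": "step_arm", "payload": {"moves": [[0,0,0,0,0.15,0,1],[0,0,0,0,0.3,0,1],[0,0,0,0,0.4,0,1]]}}

```text
t: 10.58
tcp_pos: [0.5297, -0.2664, 0.003]
tool_rot: [0.602, 0.373, -0.372, -0.601]
force: [0.1, -0.3, -0.3]
finger_gap: 0.7
```

Run:
```python
from look import *
plan([.53,-.268,.0025],.9)
s,w=zoom("scene","z12",330,480,230,390,4)
```

```text
turn [0.002 0.209 0.001] shift [-0.13  0.05 -0.09] | psi now 1.109 tcp [ 0.5297 -0.2664  0.003 ] F [ 0.1 -0.3 -0.3] q [-0.65  0.79  1.65  0.    0.69 -1.77] gap 0.7 t 10.575
```

View pics/z12.png

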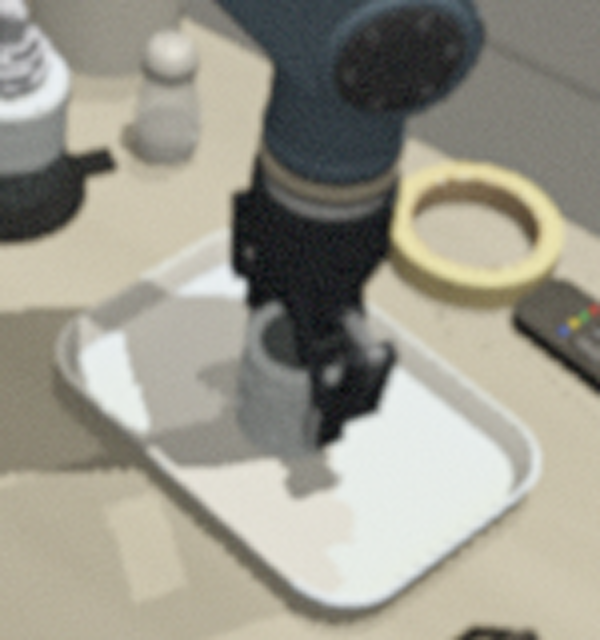

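Call:
{"api": "step_arm", "payload": {"moves": [[0,0,0,0,0.1,0,1],[0,0,0,0,0.2,0,1],[0,0,0,0,0.2,0,1]]}}

```text
t: 11.0
tcp_pos: [0.5299, -0.2664, 0.0022]
tool_rot: [0.602, 0.373, -0.372, -0.601]
force: [-1.5, 1.4, 6.6]
finger_gap: 0.705
```

Call:
{"api": "step_arm", "payload": {"moves": [[0,0,0,0,0.05,0,-1],[0,0,0,0,0.05,0,-1],[0,0,0,0,0.05,0,-1],[0,0,0,0,0,0,-1]]}}

```text
t: 11.5
tcp_pos: [0.5298, -0.2664, 0.002]
tool_rot: [0.602, 0.373, -0.372, -0.601]
force: [0.3, -0.5, -0.1]
finger_gap: 1.002
```

Call:
{"api": "step_arm", "payload": {"moves": [[0,0,0,0,-2,0,-1],[0,0,0,0,-6,0,-1],[0,0,0,0,-11,0,-1],[0,0,0,0,-16,0,-1],[0,0,0,0,-22,0,-1],[0,0,0,0,-22,0,-1]]}}

```text
t: 12.25
tcp_pos: [0.5323, -0.2685, 0.2293]
tool_rot: [0.606, 0.375, -0.37, -0.596]
force: [0.9, 1.2, 0.1]
finger_gap: 1.001
```

Run:
```python
from look import *
plan([.506,.268,.2],.83)
s,w=zoom("scene","z13",200,480,200,390,2.8)
s,w=zoom("top","z13t",180,480,190,330,2.6)
W=w.reshape(-1,3);m=(np.hypot(W[:,0]-.53,W[:,1]+.266)<.06)&(W[:,2]>.04)&(W[:,2]<.09);print(W[m].mean(0),m.sum())
```

```text
turn [0.016 0.279 0.   ] shift [46.87  2.43 26.29] | psi now 1.1093 tcp [ 0.5323 -0.2685  0.2293] F [0.9 1.2 0.1] q [-0.66  0.47  1.51  0.    1.15 -1.77] gap 1.001 t 12.25
[ 0.53396624 -0.25387317  0.06408539] 315
```

View pics/z13.png

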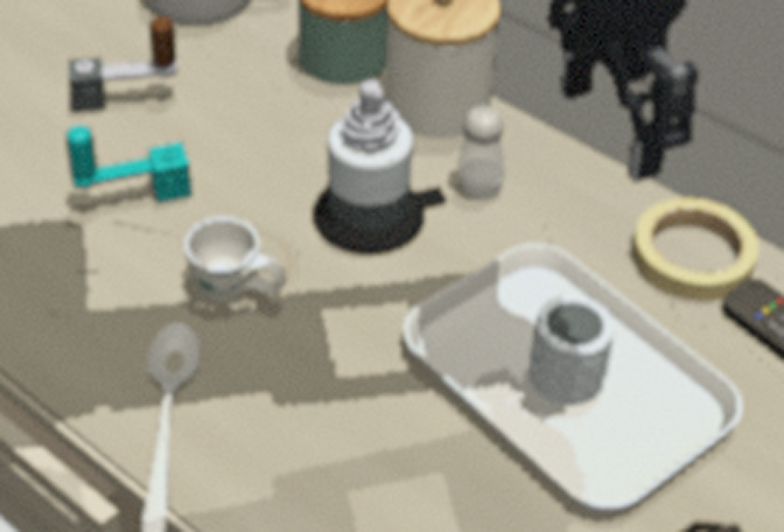

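View pics/z13t.png

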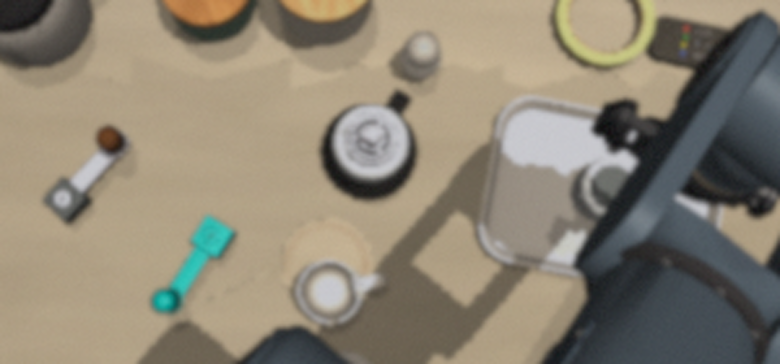

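Run:
```python
from look import *
acc=0
for i in range(6):
    s=snapshot("top"); acc=acc+s["frame"].astype(float)
f=(acc/6).astype(np.uint8)[:,:,::-1]; cv2.imwrite("top_avg.png",f)
cv2.imwrite("pics/z14t.png",cv2.resize(f[215:265,295:355],None,fx=12,fy=12,interpolation=cv2.INTER_CUBIC))
acc=0
for i in range(6):
    s=snapshot("scene"); acc=acc+s["frame"].astype(float)
f=(acc/6).astype(np.uint8)[:,:,::-1]; cv2.imwrite("scene_avg.png",f)
cv2.imwrite("pics/z14s.png",cv2.resize(f[220:280,300:365],None,fx=10,fy=10,interpolation=cv2.INTER_CUBIC))
cv2.imwrite("pics/z14k.png",cv2.resize(f[195:250,215:275],None,fx=10,fy=10,interpolation=cv2.INTER_CUBIC))
```

```text
(no output)
```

View pics/z14t.png

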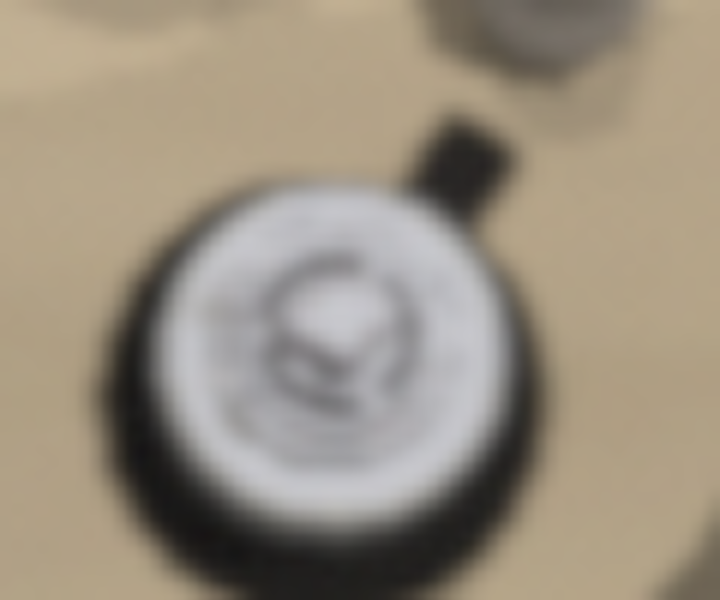

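View pics/z14s.png

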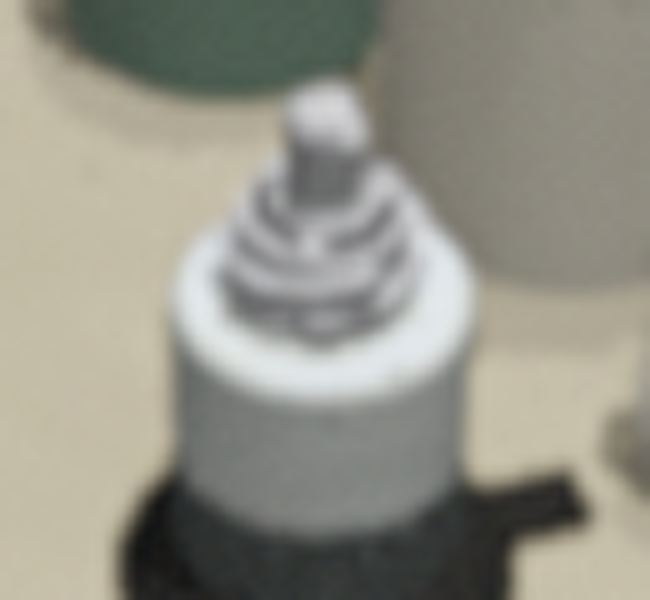

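Run:
```python
from look import *
def outl(s,c,yaw,dx=(0,0)):
    r=R.from_euler('z',yaw)
    q=np.array([[1,1],[1,-1],[-1,-1],[-1,1]])
    L=[]
    for hw,z in((.008,.123),(.008,.143),(.005,.149)):
        L.append(r.apply(np.c_[q*hw,np.zeros(4)])+[c[0],c[1],z])
    return [proj(s,l) for l in L]
S={n:snapshot(n) for n in("top","scene")}
cs={"top":(.5662,-.0275),"scene":(.5664,-.0325)}
box={"top":(310,335,225,255),"scene":(318,345,222,250)}
# tab yaw via dark pixels at z~.012
for n in S:
    s,w=cloud(n,S[n]); im=cv2.imread(f"{n}_avg.png").astype(int)
    W=w; c=cs[n]; rr=np.hypot(W[...,0]-c[0],W[...,1]-c[1])
    m=(im.max(2)<70)&(rr>.056)&(rr<.08)&(W[...,0]>c[0])&(W[...,2]<.05)
    vv,uu=np.nonzero(m); P=np.array([ray(s,u,v,.012) for u,v in zip(uu,vv)])
    print(n,len(P),P.mean(0),"tab yaw",np.arctan2(P[:,1].mean()-c[1],P[:,0].mean()-c[0]))
F=16
for n in S:
    im=cv2.imread(f"{n}_avg.png"); u0,u1,v0,v1=box[n]; rows=[]
    for yaw in(None,-.67,-.52,-.37):
        c=cv2.resize(im[v0:v1,u0:u1],None,fx=F/2,fy=F/2,interpolation=cv2.INTER_CUBIC)
        if yaw is not None:
            o=outl(S[n],cs[n],yaw); o=[((p-[u0,v0]+.5)*F/2) for p in o]
            for p in o: cv2.polylines(c,[p.round().astype(np.int32)],True,(0,0,255),1)
            for a in range(2):
                for k in range(4): cv2.line(c,tuple(int(x) for x in o[a][k]),tuple(int(x) for x in o[a+1][k]),(0,255,0),1)
        rows.append(c)
    cv2.imwrite(f"pics/ov_{n}.png",np.hstack(rows)[:, :800] if False else cv2.resize(np.hstack(rows),(800,int(800*rows[0].shape[0]/(4*rows[0].shape[1])))))
```

```text
top 23 [ 0.6195303 -0.0577188  0.012    ] tab yaw -0.5155248273729236
scene 19 [ 0.61682468 -0.06570993  0.012     ] tab yaw -0.5824004292411984
```

View pics/ov_top.png

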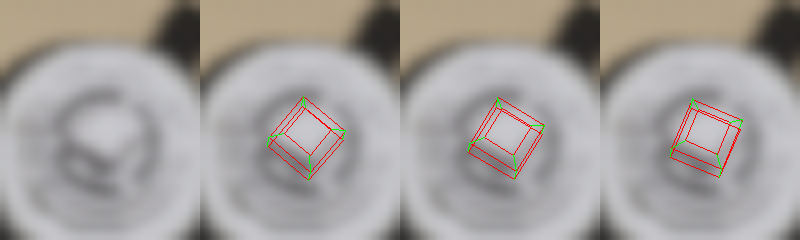

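View pics/ov_scene.png

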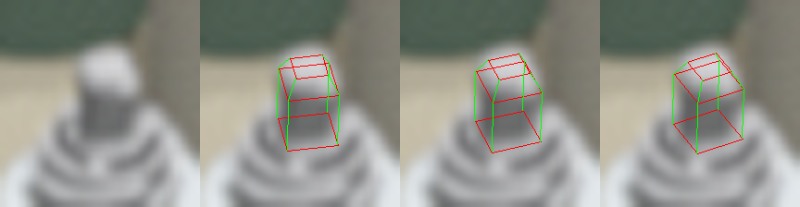

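```bash
cat > fit.py <<'E'
from look import *
S={n:snapshot(n) for n in("top","scene")}
def faces(c,yaw):
    r=R.from_euler('z',yaw); q=np.array([[1,1],[1,-1],[-1,-1],[-1,1]])
    L=[r.apply(np.c_[q*hw,np.zeros(4)])+[c[0],c[1],z] for hw,z in((.008,.123),(.008,.143),(.005,.149))]
    F=[]
    for a in range(2):
        for k in range(4):
            j=(k+1)%4; n=r.apply([*(q[k]+q[j])/2,1.0 if a else 0]); F.append((np.array([L[a][k],L[a][j],L[a+1][j],L[a+1][k]]),n))
    F.append((L[2],np.array([0,0,1.])))
    fl=np.array([[.0135*np.cos(t)+c[0],.0135*np.sin(t)+c[1],.123] for t in np.linspace(0,6.28,24)])
    return [(fl,np.array([0,0,1.]))]+F
def score(n,im,win,c,yaw,sig,K=6):
    s=S[n]; u0,u1,v0,v1=win; H,Wd=(v1-v0),(u1-u0); Ms=[]
    rem=np.ones((H*K,Wd*K),np.float32)
    vis=[f for f in faces(c,yaw) if f[1]@(s["xyz"]-f[0].mean(0))>0]
    ms=[]
    for P,_ in vis:
        p=(proj(s,P)-[u0,v0]+.5)*K; m=np.zeros_like(rem); cv2.fillPoly(m,[p.round().astype(np.int32)],1.); ms.append(m)
    for i in range(len(ms)-1,-1,-1):
        m=ms[i]*rem; rem=rem-m; Ms.append(m)
    Ms.append(rem)
    B=[cv2.resize(cv2.GaussianBlur(m,(0,0),sig*K),(Wd,H),interpolation=cv2.INTER_AREA).ravel() for m in Ms]
    vv,uu=np.mgrid[:H,:Wd]; B+= [B[-1]*(uu.ravel()-Wd/2)/Wd,B[-1]*(vv.ravel()-H/2)/H]
    A=np.array(B).T; y=im[v0:v1,u0:u1].reshape(-1,3)
    x=np.linalg.lstsq(A,y,rcond=None)[0]
    return ((A@x-y)**2).mean()
from scipy.optimize import minimize
for n,c0,win in(("scene",(.5664,-.0325),(325,341,225,243)),("top",(.5662,-.0275),(316,331,233,248))):
    im=cv2.imread(f"{n}_avg.png").astype(float)
    for yaw in np.arange(-.95,-.2,.075):
        b=min((minimize(lambda p:score(n,im,win,(c0[0]+p[0]/1e3,c0[1]+p[1]/1e3),yaw,1.0),[i,j],method="Nelder-Mead",options=dict(maxfev=45,initial_simplex=[[i,j],[i+1.5,j],[i,j+1.5]])) for i,j in((0,0),)),key=lambda r:r.fun)
        print(n,round(yaw,3),round(b.fun,2),b.x.round(1))
E
python3 fit.py
```

```text
scene -0.95 304.29 [1.1 2.3]
scene -0.875 302.93 [0.5 2.8]
scene -0.8 260.32 [-0.   5.8]
scene -0.725 253.95 [-0.5  5.2]
scene -0.65 251.1 [-0.   6.1]
scene -0.575 255.58 [-1.9  5.2]
scene -0.5 260.63 [-1.3  5.6]
scene -0.425 371.7 [2.1 2.5]
scene -0.35 378.35 [2.4 2.7]
scene -0.275 382.42 [2.7 2.7]
top -0.95 84.79 [3.2 1.1]
top -0.875 84.32 [3.4 1. ]
top -0.8 82.68 [3.4 1.3]
top -0.725 80.1 [3.4 1.4]
top -0.65 79.55 [3.4 1.5]
top -0.575 75.48 [3.6 1.9]
top -0.5 73.03 [3.4 1.9]
top -0.425 70.83 [3.3 2.1]
top -0.35 69.3 [3.3 1.9]
top -0.275 67.91 [3.1 2.9]
```

Call:
{"api": "step_arm", "payload": {"moves": [[0,0.03,0,4,0,2.2,-1],[0,0.06,0,9,0,5,-1],[0,0.09,0,14,0,7.9,-1],[0,0.12,0,19,0,10.7,-1],[0,0.15,0,24,0,13.5,-1],[0,0.18,0,29,0,16.3,-1],[0,0.21,0,34,0,19.1,-1],[0,0.24,0,39,0,21.9,-1],[0,0.27,0,44,2,24.7,-1],[0,0.28,0,46.9,4,26.3,-1],[0,0.28,0,46.9,6,26.3,-1],[0,0.28,0,46.9,6,26.3,-1]]}}

```text
t: 14.65
tcp_pos: [0.5015, 0.2708, 0.1605]
tool_rot: [0.647, 0.285, -0.286, -0.647]
force: [-0.1, -0.1, -0.3]
finger_gap: 1.002
```

Run:
```python
from look import *
plan([.5055,.2675,.03],.83)
s,w=zoom("scene","z15",190,320,150,270)
s,w=zoom("top","z15t",160,280,210,310)
```

```text
turn [-0.     0.    -0.002] shift [ 0.05 13.05 -0.52] | psi now 0.8302 tcp [0.5015 0.2708 0.1605] F [-0.1 -0.1 -0.3] q [ 0.3   0.53  1.63 -0.    0.99 -0.53] gap 1.002 t 14.65
```

View pics/z15.png

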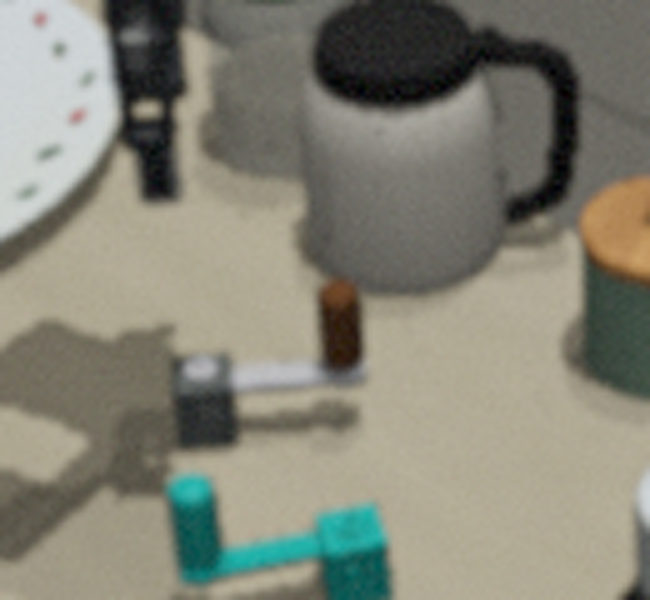

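View pics/z14k.png

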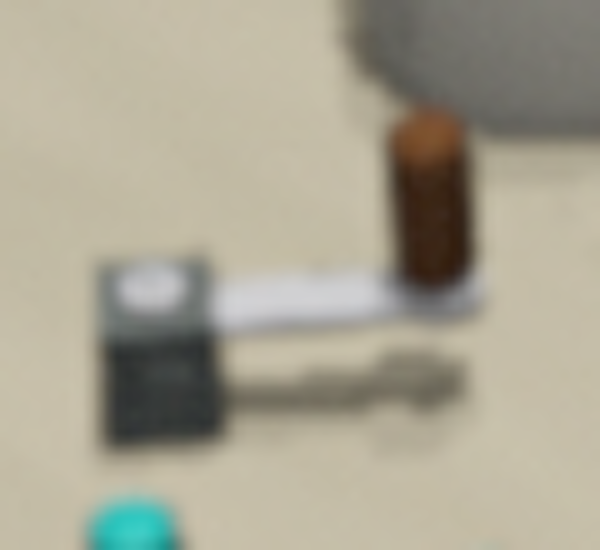

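Run:
```python
from look import *
s,w=cloud("scene"); st,M=tool(); L=(w-st["tcp_pos"])@M
print(proj(s,[st["tcp_pos"]+M@np.array([a,b,0]) for a in(-.045,.045) for b in(-.025,.006)]).round(1))
for v in range(170,194,3): print(v,[tuple((L[v,u]*1000).round().astype(int).tolist()) for u in range(217,228,2)])
```

```text
[[221.5 188.9]
 [223.  199.4]
 [222.8 168.5]
 [224.1 178.8]]
170 [(335, 163, 49), (336, 164, 43), (-73, -96, -8), (-72, -95, -12), (331, 162, 24), (339, 167, 18)]
173 [(-54, -76, 4), (-56, -77, -1), (-57, -77, -5), (-68, -85, -11), (-45, -69, -13), (316, 164, 17)]
176 [(-70, -79, 3), (-74, -81, -2), (-71, -79, -6), (-73, -79, -11), (-69, -76, -15), (291, 159, 16)]
179 [(-73, -72, 4), (-73, -72, -1), (-73, -72, -5), (-60, -63, -8), (-45, -53, -11), (284, 165, 16)]
182 [(-51, -49, 8), (-53, -50, 3), (-53, -50, -2), (-52, -49, -6), (-49, -47, -11), (266, 164, 16)]
185 [(-50, -40, 9), (-56, -44, 3), (-56, -44, -1), (-58, -45, -6), (-46, -36, -10), (247, 162, 15)]
188 [(235, 163, 45), (-59, -37, 4), (-52, -33, 0), (-54, -34, -5), (-50, -30, -9), (229, 161, 14)]
191 [(225, 166, 45), (218, 162, 38), (218, 162, 32), (216, 162, 26), (222, 166, 21), (217, 163, 14)]
```

View pics/z15t.png

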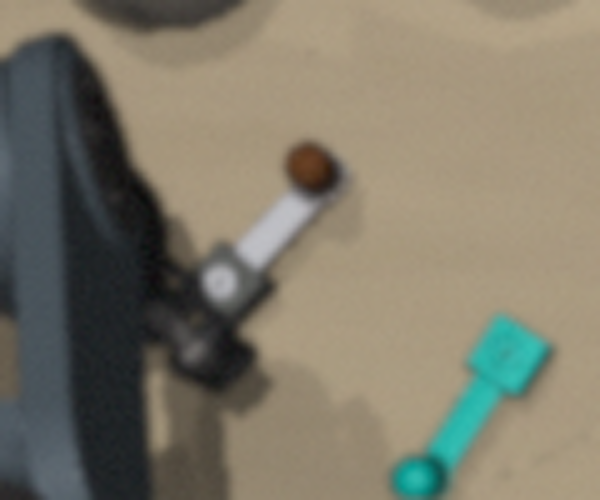

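Call:
{"api": "step_arm", "payload": {"moves": [[0,0,0,0,4,-0.5,-1],[0,0,0,0,8,-0.5,-1],[0,0,0,0,11,-0.5,-1],[0,0,0,0,13,-0.5,-1],[0,0,0,0,13,-0.5,-1],[0,0,0,0,13,-0.5,-1]]}}

```text
t: 15.55
tcp_pos: [0.5091, 0.2671, 0.0341]
tool_rot: [0.648, 0.286, -0.282, -0.647]
force: [-0.4, -0.2, 0.9]
finger_gap: 1.002
```

Run:
```python
from look import *
s,w=zoom("scene","z16",190,320,150,270)
plan([.5055,.2675,-.01],.83)
st,M=tool(); L=(w-st["tcp_pos"])@M
m=(L[...,0]>-.07)&(L[...,0]<-.04)&(abs(L[...,2])<.02)&(L[...,1]<-.01)&(L[...,1]>-.05); P=L[m]; print(len(P),P.max(0),P.min(0))
```

```text
turn [ 0.004 -0.002  0.005] shift [-0.25  4.43  0.3 ] | psi now 0.828 tcp [0.5091 0.2672 0.0343] F [-0.3  0.1  0.3] q [ 0.29  0.73  1.7  -0.    0.71 -0.54] gap 0.998 t 15.6
61 [-0.04368978 -0.02414745  0.00826846] [-0.06042017 -0.04984788 -0.0130621 ]
```

View pics/z16.png

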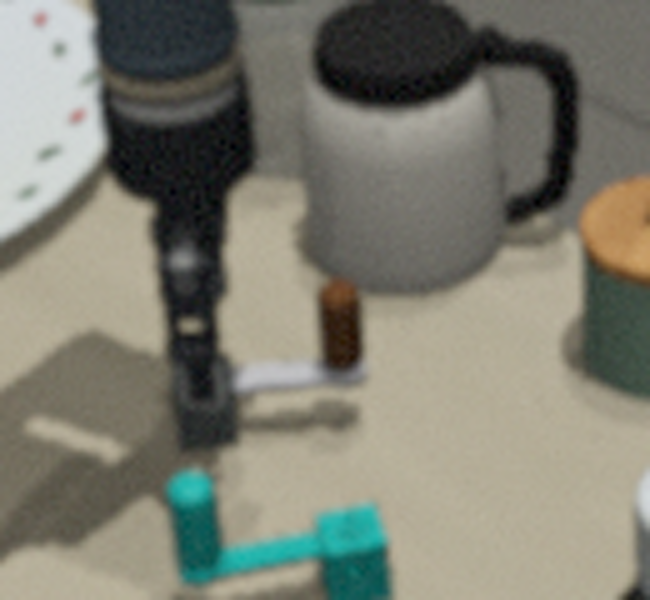

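Call:
{"api": "step_arm", "payload": {"moves": [[0,0,0,-0.2,2,0.2,-1],[0,0,0,-0.2,4,0.2,-1],[0,0,0,-0.2,4.3,0.2,-1],[0,0,0,-0.2,4.3,0.2,-1],[0,0,0,-0.2,4.3,0.2,-1]]}}

```text
t: 16.23
tcp_pos: [0.5074, 0.2674, -0.0077]
tool_rot: [0.648, 0.287, -0.281, -0.647]
force: [-0.1, 0.8, 0.0]
finger_gap: 0.996
```

Run:
```python
from look import *
s,w=zoom("scene","z17",190,320,150,270)
plan([.5055,.2675,-.01],.83)
st,M=tool(); L=(w-st["tcp_pos"])@M
m=(L[...,0]>-.07)&(L[...,0]<-.04)&(abs(L[...,2])<.02)&(L[...,1]<-.01)&(L[...,1]>-.05); P=L[m]; print(len(P),P.max(0),P.min(0))
```

```text
turn [ 0.005 -0.002  0.007] shift [-0.11  0.22  0.14] | psi now 0.8279 tcp [ 0.5073  0.2674 -0.0078] F [0.6 1.1 0.9] q [ 0.29  0.8   1.71 -0.    0.62 -0.54] gap 0.999 t 16.275
77 [-0.04098658 -0.01004877  0.00898948] [-0.06852734 -0.04983331 -0.01767769]
```

View pics/z17.png

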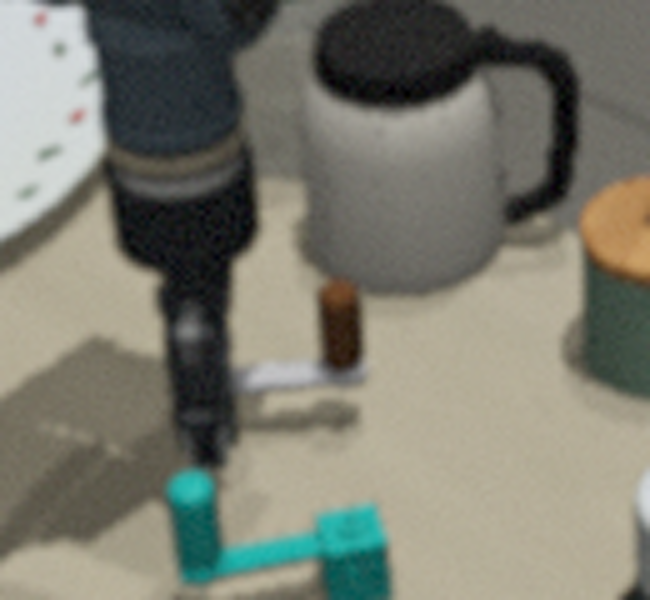

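Call:
{"api": "step_arm", "payload": {"moves": [[0,0,0,-0.1,0,0.1,1],[0,0,0,-0.1,0,0.1,1],[0,0,0,-0.1,0,0.1,1],[0,0,0,-0.1,0,0.1,1],[0,0,0,-0.1,0,0.1,1],[0,0,0,-0.1,0,0.1,1]], "grip_force": 30}}

```text
t: 17.02
tcp_pos: [0.5067, 0.2677, -0.0074]
tool_rot: [0.648, 0.288, -0.281, -0.647]
force: [1.1, 1.4, 3.9]
finger_gap: 0.369
```

Run:
```python
from look import *
s,w=zoom("scene","z18",190,320,150,270)
s,w=zoom("top","z18t",160,280,210,310)
plan([.5055,.2675,-.01],.83)
```

```text
turn [ 0.006 -0.002  0.009] shift [-0.1   0.26  0.08] | psi now 0.8278 tcp [ 0.5067  0.2677 -0.0074] F [0.9 1.7 4.7] q [ 0.29  0.8   1.71 -0.    0.62 -0.54] gap 0.37 t 17.125
```

View pics/z18.png

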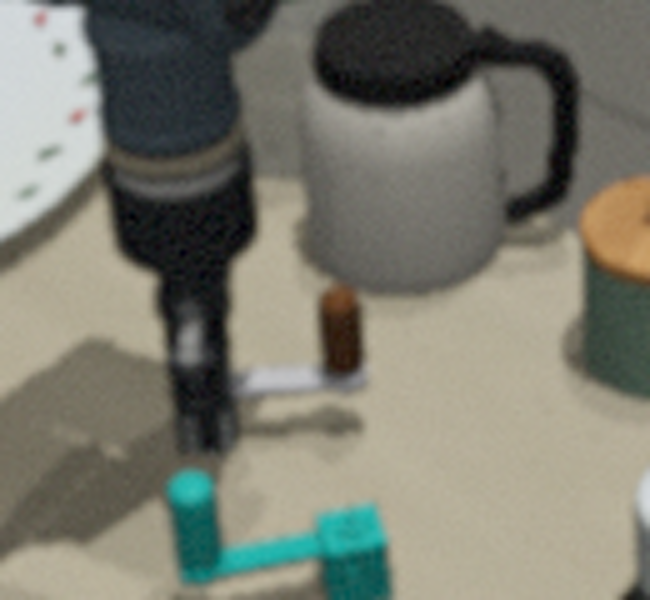

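View pics/z18t.png

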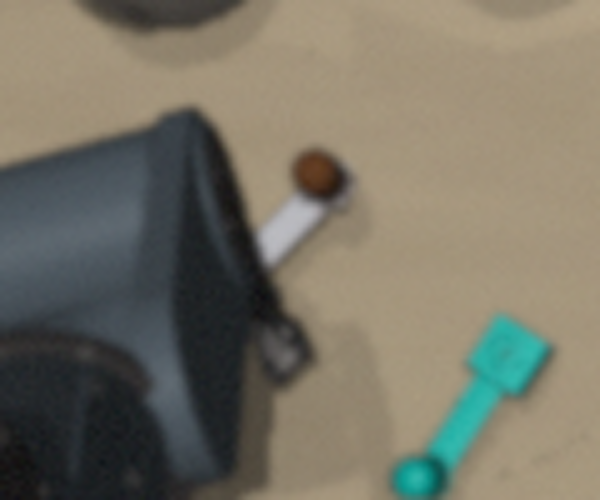

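Call:
{"api": "step_arm", "payload": {"moves": [[0,0,0,0,0,0,1],[0,0,0,0,-1,0,1],[0,0,0,0,-4,0,1],[0,0,0,0,-8,0,1],[0,0,0,0,-12,0,1],[0,0,0,0,-16,0,1],[0,0,0,0,-19.5,0,1],[0,0,0,0,-19.5,0,1],[0,0,0,0,-19.5,0,1]], "grip_force": 80}}

```text
t: 18.25
tcp_pos: [0.5029, 0.2665, 0.1861]
tool_rot: [0.648, 0.286, -0.282, -0.647]
force: [-0.8, 0.5, -3.6]
finger_gap: 0.364
```

Run:
```python
from look import *
plan([.5665,-.0305,.195],.99)
s,w=zoom("scene","z19",190,320,110,230)
```

```text
turn [ 0.004 -0.162  0.005] shift [-17.57  -0.89 -24.78] | psi now 0.8278 tcp [0.5029 0.2665 0.1861] F [-0.8  0.5 -3.6] q [ 0.29  0.49  1.61 -0.    1.03 -0.54] gap 0.364 t 18.25
```

View pics/z19.png

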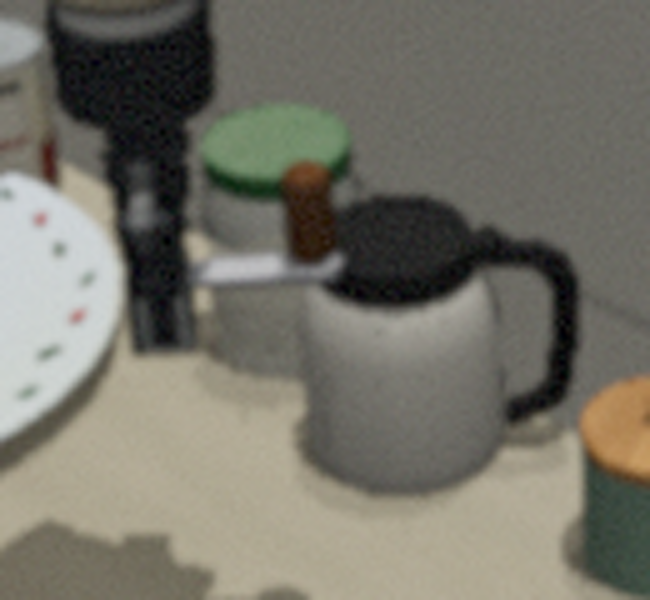

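Call:
{"api": "step_arm", "payload": {"moves": [[0,-0.02,0,-2,-0.9,-2.8,1],[0,-0.04,0,-4.5,-1,-6.4,1],[0,-0.07,0,-7.2,-1.2,-10.2,1],[0,-0.1,0,-10,-1.2,-14.1,1],[0,-0.13,0,-13,-1.2,-18.3,1],[0,-0.15,0,-15.6,-1.2,-22,1],[0.004,-0.16,0.005,-17.6,-1.2,-24.8,1],[0.004,-0.16,0.005,-17.6,-1.2,-24.8,1],[0.004,-0.16,0.005,-17.6,-1.2,-24.8,1],[0.004,-0.16,0.005,-17.6,-1.2,-24.8,1]]}}

```text
t: 19.55
tcp_pos: [0.5654, -0.0297, 0.1969]
tool_rot: [-0.622, -0.335, 0.337, 0.623]
force: [0.0, 0.1, -2.9]
finger_gap: 0.368
```

Run:
```python
from look import *
s,w=zoom("scene","z20",270,400,160,280)
s,w=zoom("top","z20t",270,400,180,290)
plan([.5665,-.0305,.16],.99)
```

```text
turn [-0.001 -0.001 -0.001] shift [-0.02  3.74 -0.1 ] | psi now 0.9893 tcp [ 0.5658 -0.0297  0.1974] F [ 0.2  0.1 -3.2] q [-0.25  0.48  1.6  -0.    1.06 -1.24] gap 0.364 t 19.65
```

View pics/z20.png

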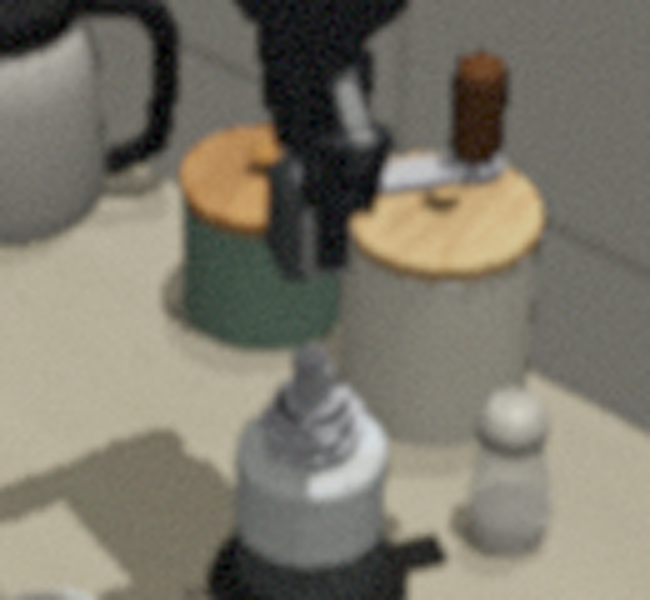

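View pics/z20t.png

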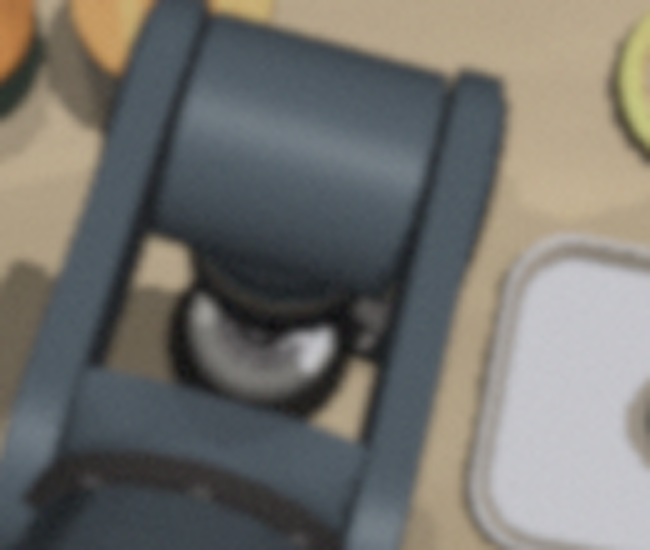

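```bash
cat > ov.py <<'E'
from look import *
def ov(name,box,off=0.,F=8,dz=.0074,bias=(0,-.002)):
    s=snapshot("scene"); st,M=tool(); u0,u1,v0,v1=box
    yaw=np.arctan2(M[1,0],M[0,0])-np.pi/2
    r=R.from_euler('z',yaw); b=np.array([*bias,0])
    c=cv2.resize(s["frame"][v0:v1,u0:u1][:,:,::-1],None,fx=F,fy=F,interpolation=cv2.INTER_CUBIC); raw=c.copy()
    base=st["tcp_pos"]+[0,0,dz]+b
    q=np.array([[1,1],[1,-1],[-1,-1],[-1,1]])*.016
    for z in(0,.044):
        p=(proj(s,r.apply(np.c_[q+[off,0],np.full(4,z)])+base)-[u0,v0]+.5)*F
        cv2.polylines(c,[p.round().astype(np.int32)],True,(0,0,255),1)
    t=np.linspace(0,6.283,30)
    p=(proj(s,r.apply(np.c_[.075+off+.0125*np.cos(t),.0125*np.sin(t),np.full(30,.093)])+base)-[u0,v0]+.5)*F
    cv2.polylines(c,[p.round().astype(np.int32)],True,(0,255,0),1)
    ax=np.array([[.5665,-.0305,z] for z in(.123,.149)])+b
    p=(proj(s,ax)-[u0,v0]+.5)*F; cv2.line(c,*[tuple(int(x) for x in k) for k in p],(255,0,0),1)
    cv2.imwrite(f"pics/{name}.png",cv2.resize(np.hstack([raw,c]),None,fx=min(1,800/(2*c.shape[1])),fy=min(1,800/(2*c.shape[1])),interpolation=cv2.INTER_AREA))
E
python3 -c "
from ov import *
ov('z21',(315,375,165,245))"
```

```text
(no output)
```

View pics/z21.png

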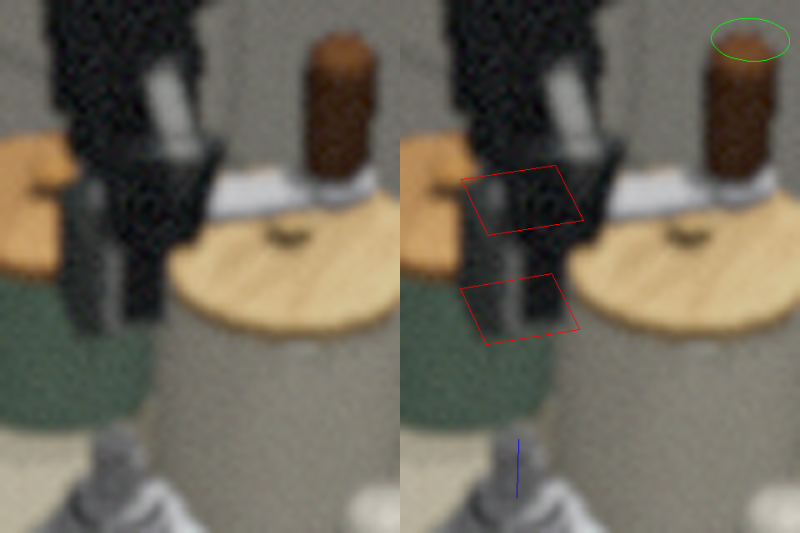

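Call:
{"api": "step_arm", "payload": {"moves": [[0,0,0,0,2,-0.1,1],[0,0,0,0,4,-0.1,1],[0,0,0,0,5,-0.1,1],[0,0,0,0,5,-0.1,1],[0,0,0,0,5,-0.1,1],[0,0,0,0,5,-0.1,1]]}}

```text
t: 20.45
tcp_pos: [0.5674, -0.0306, 0.1484]
tool_rot: [0.623, 0.336, -0.336, -0.622]
force: [-0.3, -0.5, -2.6]
finger_gap: 0.366
```

```bash
python3 -c "
from ov import *
ov('z22',(315,375,180,260))
plan([.5665,-.0305,.1156],.99)"
```

```text
turn [ 0.    -0.001 -0.001] shift [-0.03  3.27  0.07] | psi now 0.9892 tcp [ 0.5672 -0.0306  0.1483] F [ 0.1 -0.4 -2.6] q [-0.25  0.54  1.65 -0.    0.95 -1.24] gap 0.365 t 20.5
```

View pics/z22.png

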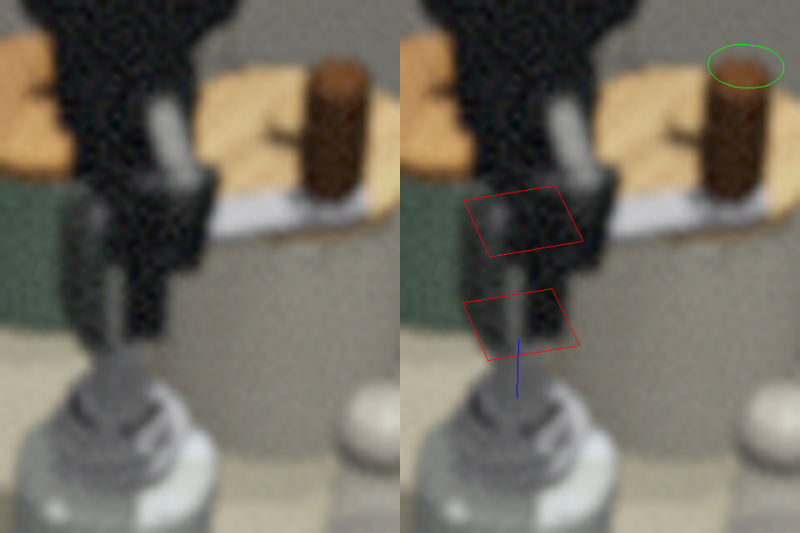

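Call:
{"api": "step_arm", "payload": {"moves": [[0,0,0,0,0.3,0.05,1],[0,0,0,0,0.6,0.05,1],[0,0,0,0,0.9,0.05,1],[0,0,0,0,1.1,0.05,1],[0,0,0,0,1.1,0.05,1]]}}

```text
t: 21.12
tcp_pos: [0.5672, -0.0305, 0.1372]
tool_rot: [0.623, 0.336, -0.336, -0.622]
force: [1.3, -0.1, -1.9]
finger_gap: 0.371
```

Call:
{"api": "step_arm", "payload": {"moves": [[0,0,0,0,0.2,0.05,1],[0,0,0,0,0.4,0.05,1],[0,0,0,0,0.5,0.05,1],[0,0,0,0,0.5,0.05,1]]}}

```text
t: 21.62
tcp_pos: [0.5679, -0.0309, 0.1325]
tool_rot: [0.624, 0.336, -0.335, -0.621]
force: [3.1, -2.6, -1.0]
finger_gap: 0.367
```

```bash
python3 -c "
from ov import *
plan([.5665,-.0305,.1156],.99);print(sense()['ft_torque'])"
```

```text
turn [ 0.004 -0.001 -0.   ] shift [-0.05  1.69  0.15] | psi now 0.9891 tcp [ 0.5679 -0.0309  0.1325] F [ 3.1 -2.6 -1. ] q [-0.25  0.57  1.66 -0.    0.91 -1.24] gap 0.367 t 21.625
[-0.59500809 -0.60386938 -0.03492349]
```

Call:
{"api": "step_arm", "payload": {"moves": [[0,0,0,0,0,-0.1,1],[0,0,0,0,0.2,-0.15,1],[0,0,0,0,0.4,-0.15,1],[0,0,0,0,0.4,-0.15,1]]}}

```text
t: 22.12
tcp_pos: [0.5682, -0.0312, 0.1278]
tool_rot: [0.623, 0.336, -0.336, -0.622]
force: [-0.8, -0.6, -2.6]
finger_gap: 0.358
```

```bash
python3 -c "
from ov import *
plan([.5665,-.0305,.1156],.99);print(sense()['ft_torque'])"
```

```text
turn [ 0.001 -0.001 -0.001] shift [-0.03  1.22  0.18] | psi now 0.9892 tcp [ 0.5682 -0.0312  0.1278] F [-0.8 -0.6 -2.6] q [-0.25  0.57  1.66 -0.    0.91 -1.24] gap 0.358 t 22.125
[-0.02399596  0.04939513  0.00545614]
```

Call:
{"api": "step_arm", "payload": {"moves": [[0,0,0,0,0.3,0,1],[0,0,0,0,0.6,0,1],[0,0,0,0,0.9,0,1],[0,0,0,0,1.0,0,1],[0,0,0,0,1.0,0,1]]}}

```text
t: 22.75
tcp_pos: [0.5681, -0.0312, 0.1176]
tool_rot: [0.623, 0.336, -0.336, -0.622]
force: [0.4, -1.2, -2.3]
finger_gap: 0.367
```

Call:
{"api": "step_arm", "payload": {"moves": [[0,0,0,0,0.1,0,1],[0,0,0,0,0.2,0,1],[0,0,0,0,0.3,0,1],[0,0,0,0,0.3,0,1]]}}

```text
t: 23.25
tcp_pos: [0.5682, -0.0312, 0.1156]
tool_rot: [0.623, 0.336, -0.336, -0.622]
force: [-2.3, -0.8, 6.1]
finger_gap: 0.366
```

Call:
{"api": "step_arm", "payload": {"moves": [[0,0,0,0,0.05,0,-1],[0,0,0,0,0.05,0,-1],[0,0,0,0,0,0,-1],[0,0,0,0,0,0,-1],[0,0,0,0,-3,0,-1],[0,0,0,0,-7,0,-1],[0,0,0,0,-11,0,-1],[0,0,0,0,-14,0,-1],[0,0,0,0,-14,0,-1],[0,0,0,0,-14,0,-1]]}}

```text
t: 24.5
tcp_pos: [0.5672, -0.0308, 0.2545]
tool_rot: [0.622, 0.335, -0.336, -0.622]
force: [-0.0, -0.7, -0.3]
finger_gap: 1.0
```

Run:
```python
from look import *
s,w=zoom("scene","z23",270,400,160,280)
plan([.5665,-.0305,.26],.99)
W=w[160:280,270:400].reshape(-1,3); fr=s["frame"][160:280,270:400].reshape(-1,3).astype(int)
m=(fr[:,0]-fr[:,2]>30)&(fr[:,0]<150)&(np.hypot(W[:,0]-.629,W[:,1]+.071)<.05)&(W[:,2]>.165); P=W[m]; print(len(P),P.mean(0),P.max(0),circ(P))
```

```text
turn [-0.002 -0.001 -0.002] shift [-0.   -0.6   0.05] | psi now 0.9892 tcp [ 0.567  -0.0308  0.254 ] F [ 0.4  0.6 -0.9] q [-0.25  0.41  1.54 -0.    1.2  -1.24] gap 1.002 t 24.55
130 [ 0.62433774 -0.07600739  0.20099401] [ 0.63840529 -0.06259908  0.21583999] (array([ 0.62667667, -0.07438725]), np.float64(0.008516232215240338))
```

View pics/z23.png

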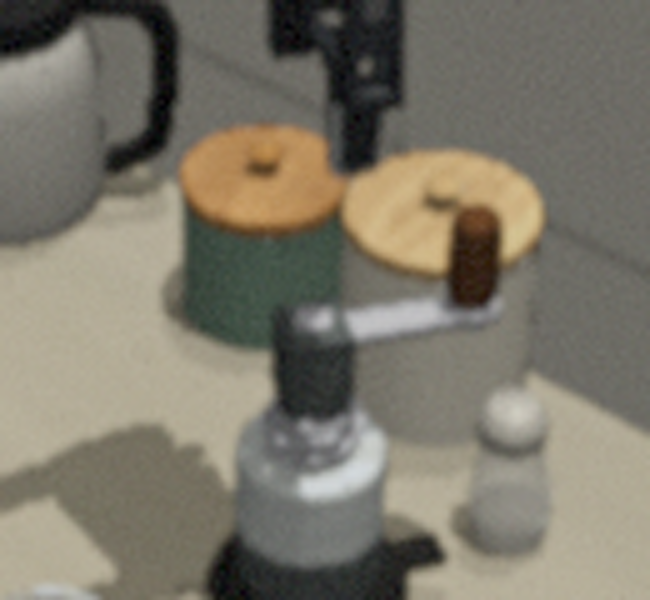

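```bash
python3 -c "
from h import *
plan([.6286,-.0725,.155],.985)"
```

```text
turn [-0.002  0.004 -0.002] shift [-0.08  9.89 -7.46] | psi now 0.9892 tcp [ 0.567  -0.0308  0.254 ] F [ 0.4  0.6 -0.9] q [-0.25  0.41  1.54 -0.    1.2  -1.24] gap 1.002 t 24.55
```

Call:
{"api": "step_arm", "payload": {"moves": [[0,0,0,-0.1,-0.5,-3,-1],[0,0,0,-0.1,-0.5,-6,-1],[0,0,0,-0.1,0,-7.5,-1],[0,0,0,-0.1,0,-7.5,-1],[0,0,0,-0.1,3,-7.5,-1],[0,0,0,-0.1,6,-7.5,-1],[0,0,0,-0.1,7,-7.5,-1],[0,0,0,-0.1,7,-7.5,-1],[0,0,0,-0.1,7,-7.5,-1]]}}

```text
t: 25.68
tcp_pos: [0.6296, -0.0729, 0.1852]
tool_rot: [0.623, 0.335, -0.336, -0.622]
force: [-0.2, 0.1, 0.9]
finger_gap: 1.005
```

```bash
python3 -c "
from look import *
zoom('scene','z24',300,400,140,240,6)
plan([.6286,-.0725,.155],.985)"
```

```text
turn [ 0.001  0.004 -0.001] shift [-0.02  3.03  0.12] | psi now 0.9894 tcp [ 0.6297 -0.073   0.1853] F [ 0.9 -0.7  0.2] q [-0.29  0.58  1.44 -0.    1.12 -1.28] gap 1.002 t 25.725
```

View pics/z24.png

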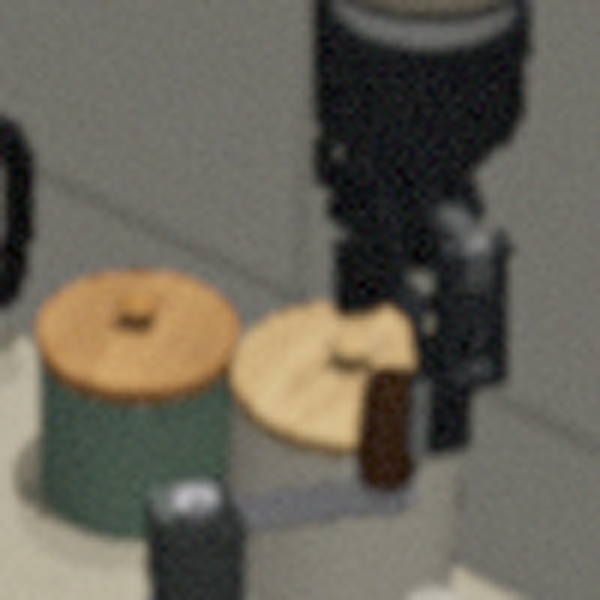

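Call:
{"api": "step_arm", "payload": {"moves": [[0,0,0,0,1,0.1,-1],[0,0,0,0,2,0.1,-1],[0,0,0,0,2.9,0.1,-1],[0,0,0,0,2.9,0.1,-1],[0,0,0,0,2.9,0.1,-1]]}}

```text
t: 26.35
tcp_pos: [0.629, -0.0725, 0.1562]
tool_rot: [0.623, 0.336, -0.336, -0.622]
force: [-0.6, -0.8, 0.3]
finger_gap: 1.001
```

Call:
{"api": "step_arm", "payload": {"moves": [[0,0,0,0,0,0,1],[0,0,0,0,0,0,1],[0,0,0,0,0,0,1],[0,0,0,0,0,0,1],[0,0,0,0,0,0,1],[0,0,0,0,0,0,1]], "grip_force": 30}}

```text
t: 27.1
tcp_pos: [0.6292, -0.0726, 0.1564]
tool_rot: [0.623, 0.336, -0.336, -0.622]
force: [1.3, -0.1, 0.7]
finger_gap: 0.282
```

```bash
python3 -c "
from look import *
zoom('scene','z25',300,400,140,240,6)
plan([.6286,-.0725,.155],.985)"
```

```text
turn [ 0.001  0.004 -0.001] shift [-0.03  0.14  0.05] | psi now 0.9893 tcp [ 0.6292 -0.0726  0.1564] F [0.3 0.8 1.4] q [-0.29  0.61  1.47 -0.    1.06 -1.28] gap 0.284 t 27.15
```

View pics/z25.png

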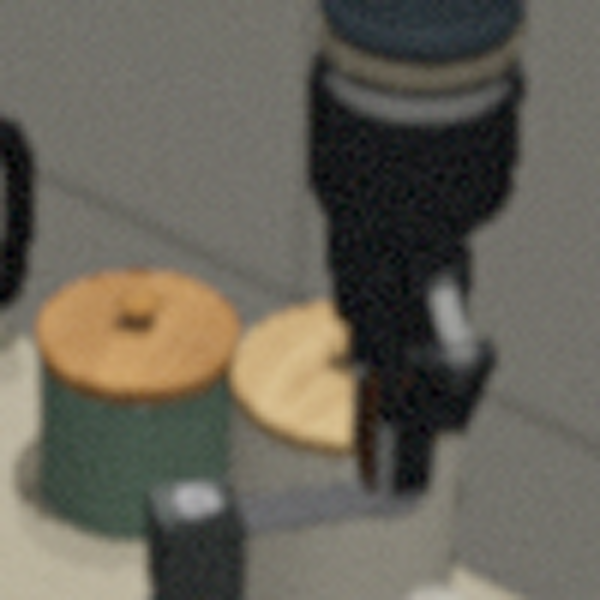

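Call:
{"api": "step_arm", "payload": {"moves": [[0,0,0,-1.0,0,0.07,1],[0,0,0,-1.94,0,0.26,1],[0,0,0,-3.75,0,1.0,1],[0,0,0,-5.3,0,2.2,1],[0,0,0,-6.5,0,3.75,1],[0,0,0,-7.24,0,5.56,1],[0,0,0,-7.5,0,7.5,1],[0,0,0,-7.5,0,7.5,1]]}}

```text
t: 28.15
tcp_pos: [0.5244, -0.0934, 0.1567]
tool_rot: [0.623, 0.336, -0.335, -0.622]
force: [1.1, 2.0, 0.9]
finger_gap: 0.282
```

```bash
cat > wind.py <<'E'
from look import *
import sys
C=np.array([.5668,-.0308]); 
def wind(dphi_deg,n,lead=0.,c=C,z=.1562,r=.075):
    st,M=tool(); p=st["tcp_pos"]; d=p[:2]-c; th=np.arctan2(d[1],d[0])
    print("t",st["t"],"r",np.hypot(*d).round(4),"th",round(float(th),3),"F",st["force"].round(1),"T",st["ft_torque"].round(2),"gap",round(float(st["finger_gap"]),3),"z",p[2].round(4),"psi",round(float(np.arctan2(M[1,0],M[0,0])),3))
    for k in range(1,n+1):
        a=th-np.radians(dphi_deg)*k
        g=np.array([*(c+r*np.array([np.cos(a),np.sin(a)])),z]); e=M.T@(g-p)*100
        print([0,0,0,*e.round(1).tolist(),1],end=", ")
E
python3 -c "
from wind import *
zoom('scene','z26',290,390,150,250,6)
wind(15,12)"
```

```text
t 28.2 r 0.0756 th -2.153 F [1.3 1.9 0.2] T [ 0.47 -0.33 -0.04] gap 0.287 z 0.1567 psi 0.989
[0, 0, 0, 0.3, 0.0, 1.9, 1], [0, 0, 0, 1.1, 0.0, 3.8, 1], [0, 0, 0, 2.3, 0.0, 5.3, 1], [0, 0, 0, 3.8, 0.0, 6.5, 1], [0, 0, 0, 5.6, 0.0, 7.2, 1], [0, 0, 0, 7.6, 0.0, 7.5, 1], [0, 0, 0, 9.5, 0.0, 7.2, 1], [0, 0, 0, 11.3, 0.0, 6.5, 1], [0, 0, 0, 12.9, 0.0, 5.3, 1], [0, 0, 0, 14.1, 0.0, 3.7, 1], [0, 0, 0, 14.8, 0.0, 1.9, 1], [0, 0, 0, 15.1, 0.0, -0.0, 1],
```

View pics/z26.png

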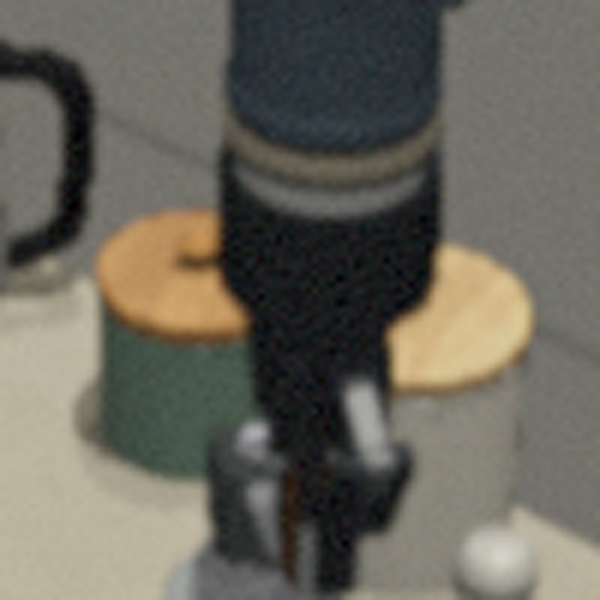

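Call:
{"api": "step_arm", "payload": {"moves": [[0,0,0,0.3,0,1.9,1],[0,0,0,1.1,0,3.8,1],[0,0,0,2.3,0,5.3,1],[0,0,0,3.8,0,6.5,1],[0,0,0,5.6,0,7.2,1],[0,0,0,7.5,0,7.5,1],[0,0,0,9.5,0,7.2,1],[0,0,0,11.3,0,6.5,1],[0,0,0,12.9,0,5.3,1],[0,0,0,14.1,0,3.7,1],[0,0,0,14.8,0,1.9,1],[0,0,0,15.0,0,0,1]]}}

```text
t: 29.7
tcp_pos: [0.6078, 0.0326, 0.1565]
tool_rot: [0.622, 0.336, -0.336, -0.622]
force: [-2.3, -2.1, 3.1]
finger_gap: 0.277
```

```bash
python3 -c "
from wind import *
zoom('scene','z27',290,390,150,250,6)
wind(15,12)"
```

```text
t 29.75 r 0.0754 th 0.953 F [ 0.4 -1.7  4. ] T [-0.46  0.37  0.01] gap 0.281 z 0.1566 psi 0.989
[0, 0, 0, -0.4, 0.0, -1.9, 1], [0, 0, 0, -1.2, 0.1, -3.7, 1], [0, 0, 0, -2.4, 0.1, -5.2, 1], [0, 0, 0, -4.0, 0.1, -6.4, 1], [0, 0, 0, -5.9, 0.1, -7.0, 1], [0, 0, 0, -7.8, 0.1, -7.2, 1], [0, 0, 0, -9.7, 0.1, -6.9, 1], [0, 0, 0, -11.5, 0.1, -6.1, 1], [0, 0, 0, -13.0, 0.1, -4.8, 1], [0, 0, 0, -14.2, 0.1, -3.2, 1], [0, 0, 0, -14.8, 0.1, -1.4, 1], [0, 0, 0, -15.0, 0.0, 0.5, 1],
```

View pics/z27.png

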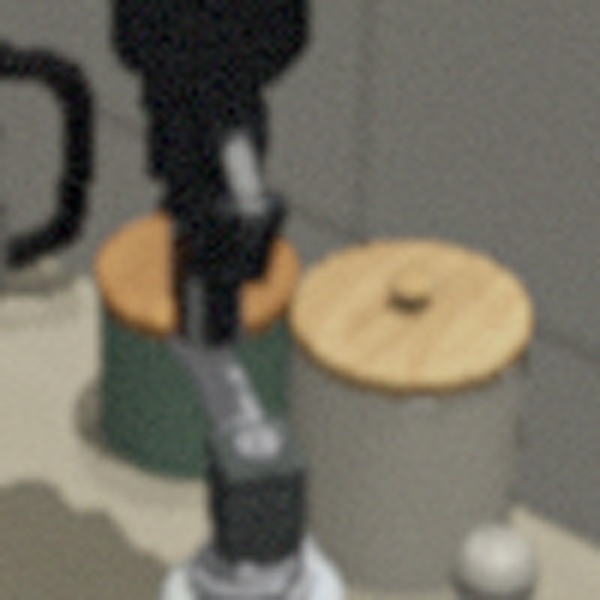

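Call:
{"api": "step_arm", "payload": {"moves": [[0,0,0,-0.4,0,-1.9,1],[0,0,0,-1.2,0,-3.7,1],[0,0,0,-2.4,0,-5.2,1],[0,0,0,-4.0,0,-6.4,1],[0,0,0,-5.8,0,-7.1,1],[0,0,0,-7.7,0,-7.2,1],[0,0,0,-9.6,0,-6.9,1],[0,0,0,-11.4,0,-6.1,1],[0,0,0,-13.0,0,-4.8,1],[0,0,0,-14.1,0,-3.2,1],[0,0,0,-14.8,0,-1.4,1],[0,0,0,-15.0,0,0.5,1]]}}

```text
t: 31.25
tcp_pos: [0.5238, -0.0927, 0.1569]
tool_rot: [0.625, 0.337, -0.334, -0.621]
force: [4.5, 3.8, -3.1]
finger_gap: 0.282
```

```bash
python3 -c "
from wind import *
wind(15,12)"
```

```text
t 31.25 r 0.0754 th -2.178 F [ 4.5  3.8 -3.1] T [ 0.61 -0.78 -0.03] gap 0.282 z 0.1569 psi 0.988
[0, 0, 0, 0.3, 0.1, 1.9, 1], [0, 0, 0, 1.1, 0.0, 3.7, 1], [0, 0, 0, 2.4, 0.0, 5.2, 1], [0, 0, 0, 3.9, 0.0, 6.4, 1], [0, 0, 0, 5.8, 0.0, 7.1, 1], [0, 0, 0, 7.7, 0.0, 7.3, 1], [0, 0, 0, 9.7, 0.0, 7.0, 1], [0, 0, 0, 11.4, 0.0, 6.2, 1], [0, 0, 0, 13.0, 0.0, 5.0, 1], [0, 0, 0, 14.1, 0.1, 3.4, 1], [0, 0, 0, 14.8, 0.1, 1.6, 1], [0, 0, 0, 15.0, 0.1, -0.4, 1],
```

Call:
{"api": "step_arm", "payload": {"moves": [[0,0,0,0.3,0,1.9,1],[0,0,0,1.1,0,3.7,1],[0,0,0,2.4,0,5.2,1],[0,0,0,3.9,0,6.4,1],[0,0,0,5.8,0,7.1,1],[0,0,0,7.7,0,7.3,1],[0,0,0,9.6,0,7.0,1],[0,0,0,11.4,0,6.2,1],[0,0,0,13.0,0,5.0,1],[0,0,0,14.1,0,3.4,1],[0,0,0,14.8,0,1.6,1],[0,0,0,15.0,0,-0.4,1]]}}

```text
t: 32.75
tcp_pos: [0.6092, 0.0315, 0.1567]
tool_rot: [0.624, 0.336, -0.336, -0.621]
force: [-2.1, -2.7, 1.9]
finger_gap: 0.287
```

```bash
python3 -c "
from wind import *
wind(15,12)"
```

```text
t 32.75 r 0.0754 th 0.974 F [-2.1 -2.7  1.9] T [-0.48  0.66 -0.04] gap 0.287 z 0.1567 psi 0.99
[0, 0, 0, -0.3, 0.1, -1.9, 1], [0, 0, 0, -1.1, 0.1, -3.7, 1], [0, 0, 0, -2.3, 0.1, -5.3, 1], [0, 0, 0, -3.9, 0.1, -6.4, 1], [0, 0, 0, -5.7, 0.1, -7.2, 1], [0, 0, 0, -7.7, 0.1, -7.4, 1], [0, 0, 0, -9.6, 0.1, -7.1, 1], [0, 0, 0, -11.4, 0.1, -6.3, 1], [0, 0, 0, -12.9, 0.1, -5.1, 1], [0, 0, 0, -14.1, 0.1, -3.5, 1], [0, 0, 0, -14.8, 0.1, -1.7, 1], [0, 0, 0, -15.0, 0.1, 0.2, 1],
```

Call:
{"api": "step_arm", "payload": {"moves": [[0,0,0,-0.3,0,-1.9,1],[0,0,0,-1.1,0,-3.7,1],[0,0,0,-2.3,0,-5.3,1],[0,0,0,-3.9,0,-6.4,1],[0,0,0,-5.7,0,-7.2,1],[0,0,0,-7.7,0,-7.4,1],[0,0,0,-9.6,0,-7.1,1],[0,0,0,-11.4,0,-6.3,1],[0,0,0,-12.9,0,-5.1,1],[0,0,0,-12.9,0,-5.1,1],[0,0,0,-12.9,0,-5.1,1]]}}

```text
t: 34.12
tcp_pos: [0.581, -0.1047, 0.1571]
tool_rot: [0.624, 0.336, -0.336, -0.621]
force: [1.0, 0.8, -2.0]
finger_gap: 0.281
```

```bash
python3 -c "
from wind import *
zoom('scene','z28',290,390,150,250,6)
wind(15,1)"
```

```text
t 34.175 r 0.0752 th -1.376 F [ 0.8  0.4 -2.4] T [ 0.01 -0.03 -0.02] gap 0.281 z 0.1571 psi 0.99
[0, 0, 0, -1.2, 0.1, 1.6, 1],
```

View pics/z28.png

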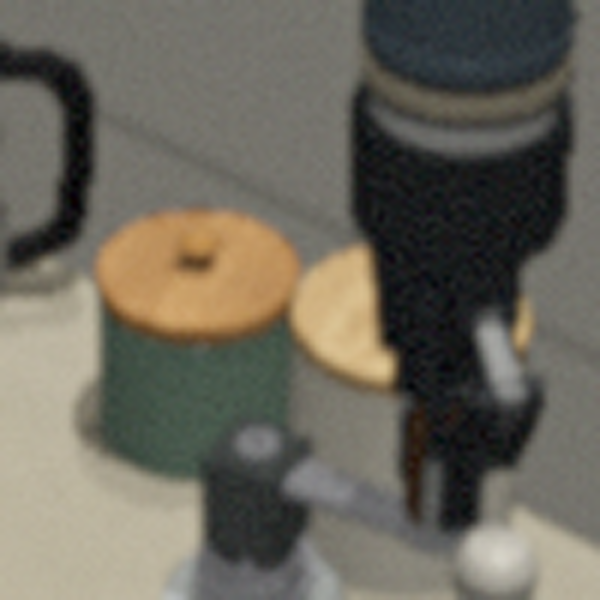

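Call:
{"api": "step_arm", "payload": {"moves": [[0,0,0,0,0.05,0,-1],[0,0,0,0,0.05,0,-1],[0,0,0,0,0.05,0,-1],[0,0,0,0,0,0,-1],[0,0,0,0,-2,0,-1],[0,0,0,0,-6,0,-1],[0,0,0,0,-10,0,-1],[0,0,0,0,-13,0,-1],[0,0,0,0,-13,0,-1]]}}

```text
t: 35.3
tcp_pos: [0.5826, -0.1047, 0.2901]
tool_rot: [0.626, 0.338, -0.334, -0.619]
force: [-0.2, 0.5, 0.1]
finger_gap: 0.998
```

Call:
{"api": "step_arm", "payload": {"moves": [[0,0,0,3,-2,1.5,-1],[0,0,0,8,-3,4,-1],[0,0,0,13,-3,6.5,-1],[0,0,0,18,-3,9,-1],[0,0,0,23,-3,11.5,-1],[0,0,0,23,-3,11.5,-1],[0,0,0,23,-3,11.5,-1]]}}

```text
t: 36.17
tcp_pos: [0.6117, 0.1507, 0.3173]
tool_rot: [0.625, 0.337, -0.335, -0.619]
force: [-0.8, -0.2, 0.5]
finger_gap: 1.0
```

Run:
```python
from look import *
s,w=zoom('scene','z29',230,480,170,370,3)
s2,w2=zoom('top','z29t',230,480,190,330,3)
plan([.5,.2,.3],.9); print(sense()["qd"].round(3))
for n,w,b in(("scene",w,.002),("top",w2,-.003)):
    W=w.reshape(-1,3)
    m=(np.hypot(W[:,0]-.566,W[:,1]+.03)<.03)&(W[:,2]>.16)&(W[:,2]<.19);print(n,"hub top z",np.median(W[m][:,2]),W[m].mean(0)+[0,b,0],m.sum())
    m=(np.hypot(W[:,0]-.58,W[:,1]+.104)<.04)&(W[:,2]>.19)&(W[:,2]<.23);print(" knob",W[m].mean(0)+[0,b,0],W[m].max(0)[2])
    m=(np.hypot(W[:,0]-.53,W[:,1]+.266)<.05)&(W[:,2]>.05)&(W[:,2]<.08);print(" cap top",W[m].mean(0)+[0,b,0],W[m].std(0))
```

```text
turn [ 0.01   0.089 -0.001] shift [-1.94  1.68 12.15] | psi now 0.9886 tcp [0.6121 0.1495 0.318 ] F [0.8 0.2 0.3] q [ 0.07  0.44  1.3  -0.01  1.39 -0.92] gap 1.003 t 36.275
[-0.011 -0.005 -0.005  0.003  0.003  0.   ]
scene hub top z 0.1654281382702516 [ 0.56521946 -0.03452199  0.16514399] 175
 knob [ 0.57632219 -0.10749789  0.20442028] 0.21630195284268494
 cap top [ 0.52693111 -0.26860357  0.06458699] [0.01629769 0.01570625 0.00477954]
top hub top z 0.16652737547653418 [ 0.56706629 -0.03462206  0.16644754] 235
 knob [ 0.5791506  -0.10263936  0.21060122] 0.21890184886650665
 cap top [ 0.52954227 -0.26576803  0.06545161] [0.0151341  0.0154936  0.00356551]
```

View pics/z29.png

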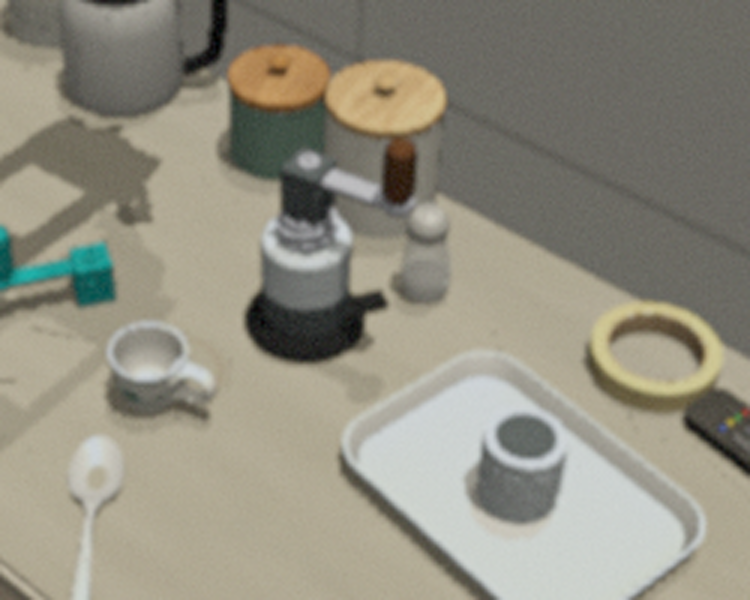

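View pics/z29t.png

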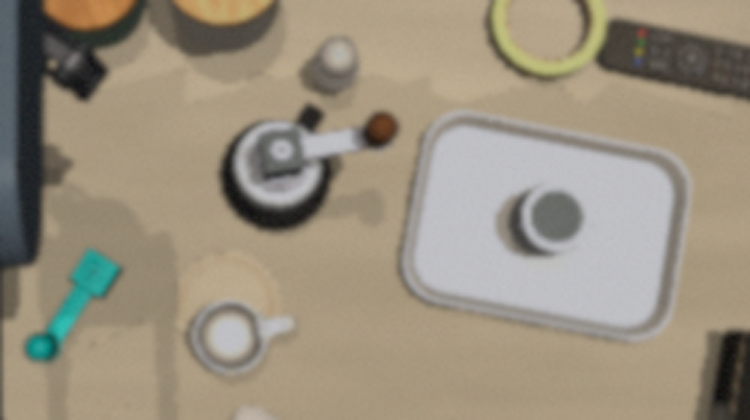

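The crank is seated with its hub top at about 0.166 m, where 0.167 m is expected. The cap stands upright in the middle of the tray, and the cup and shaker look unmoved.

```bash
python3 -c "
from station import *
print(sign_off())"
```

```text
the job is handed in; nothing more can be done
None
```

The coffee is ground and the job is handed in at about 36 s. I unscrewed the cap and stood it in the tray, seated the steel crank on the square shaft, and wound it about 13.3 rad clockwise, which is a little over two turns.

**Last checks, from both cameras, with the arm clear and nearly still:**
- **Crank:** hub top at 0.165–0.167 m and knob top at 0.216–0.219 m, where 0.167 m and 0.216 m mean fully seated.
- **Cap:** upright at about (0.53, -0.267), within a few millimetres of the tray's centre.
- **Winding:** about 13.3 rad against the required 12.1. This comes from the tool's path while it held the knob; the shaft joint itself could not be read.
- **Cup and shaker:** they look unmoved in the pictures. I did not measure them again.

**What disagreed:**
- **Cameras:** they differed by about 5 mm in y, so I corrected with where the arm gripped the cap on the mill.
- **Gripper height:** the fingertips appeared about 30 mm higher than the reported tool pose and the stated geometry implied. I set grasp heights from the pictures and contact force instead.
- **Shaft angle:** it could not be read clearly from the images. The crank went on at my estimate, with a small sideways correction when the force rose on the way down.

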